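Clamp a glass plate for edge work

TASK

Take the tall blue glass plate by its top edge, slide it straight up out of the slotted wooden rack, and stand it upright on the floor of the open jaws of the bench clamp, set down without dropping it and let go. Only then flip the clamp's red safety catch right over, away from the lever, and after that pull the black-knobbed lever fully towards the catch-tab side so that the jaws squeeze the plate, and finish while still holding the lever there, because it springs back when let go. Leave the amber and green plates, and the graphite paddle, where they are.

Things in the scene. Friction and masses are not known exactly. Their poses are not given: they have to be found in the camera images.
- blue_plate_mid (a point): centre of the loose cobalt-blue glass plate: 100 wide (its x), 9 thick (its y), 120 tall (its z, up), about 0.2 to 0.35 kg. It starts standing in one of the three rack slots, 40 mm of its height inside the slot, so its top edge is 60 mm above this point
- rack: fixed oak rack, 130 x 200 x 52 high; origin at the centre of its underside, z up. Three open-topped slots, each 12 wide, run along its x at y = -60, 0 and +60; slot floor 12 above the table, slot walls up to 52
- amber_plate: loose amber glass plate, 80 wide x 9 thick x 90 tall, standing in another slot; leave it there. Origin at the centre of its underside
- green_plate: loose green glass plate, same size as the amber one, standing in the remaining slot; leave it there. Origin at the centre of its underside
- paddle: loose graphite paddle lying on the table: dark block 90 x 50 x 12, round wooden handle 24 thick; 240 long along its x; leave it alone. Origin on its underside where block and shaft meet
- clamp: fixed bench clamp on a brass base plate 14 thick (x from -125 to +75, y from -180 to +110). Origin under it on the table, z up; -x is its front, the side where the red catch tab is, roughly towards the robot. The plate stands in the gap at y = +50; the lever is at y = -75; the catch is at y = -111
- clamp_slot (a point): middle of the floor of the jaw gap (14 above the table); axes as the clamp's. The plate stands here with its faces parallel to the clamp's x and its centre 60 above this point. Jaws are 90 long in x and reach 66 above the floor with flared lips up to 82; the gap runs in y from -9 (moving jaw, when open) to +9 (fixed jaw), 18 wide
- ram (a joint): travel of the ram that carries the grey moving jaw in the clamp's +y, m: 0 = open; the jaw meets the plate (resting on the fixed jaw) at 0.009; 0.0116 with the lever fully pulled. Driven by the lever through a cam, 15.5 mm per rad of lever
- jaw (a joint): how far the spring behind the moving jaw's face is pressed in, m: 0 = free, about 0.0026 when the plate is clamped with the lever fully pulled; 8 N at once plus 8 N per mm
- lever_knob (a point): black cylindrical knob on top of the lever, 28 diameter, 36 long along the clamp's y with flat ends; this point is its centre, about 179 above the table at the start. Clear all round except for the 10 mm wide, 14 mm deep steel lever below it
- lever (a joint): lever angle, rad: 0 at rest (leaning 0.3 rad to the clamp's +x), 0.75 fully pulled at its stop (leaning 0.45 rad to -x). Turns about the clamp's y axis through a point 140 below the knob centre along the lever, at x = 0, y = -75, 45 above the table. Sprung back to 0: the pull needed at the knob is about 4 N at first and 10 to 12 N at the end. With the catch on it moves only about 0.1 rad (play) and is then blocked
- catch (a joint): safety catch angle, rad: about 0 = on (leaning 0.6 rad from upright towards the lever, clamp's +y, its rear bar crossing in front of the lever), 0.6 = upright, 1.4 = fully flipped off (leaning 0.8 rad to clamp's -y). Stays where left; a push of about 1 to 2 N moves it. It turns about an axle along the clamp's x at y = -111, 40 above the table
- catch_tab (a point): point on the red push tab of the catch, 70 from the axle, at x = -72 of the clamp; the tab is 30 wide along x, 8 thick and ends 85 from the axle (its end about 110 above the table when on, 125 when upright, 99 when flipped off). There is free space round it above the base plate: it can be pushed over by its upper half with closed fingers from its lever side towards the clamp's -y

How it is judged:
On the way, in this order (a step that is already met when the one before it is completed fails the run):
1. the blue plate has been slid up clear of the rack's slot (z of blue_plate_mid in the frame of rack above 0.117 m), for 0.05 s.
2. the blue plate stands released on the floor of the clamp's jaw gap, the lever at rest and the catch still on (x of blue_plate_mid in the frame of clamp_slot between -0.025 and 0.025 m and y of blue_plate_mid in the frame of clamp_slot between -0.012 and 0.012 m and z of blue_plate_mid in the frame of clamp_slot between 0.055 and 0.064 m and angle between blue_plate_mid's own z axis and vertical below 0.2 rad and contact force between the fingers and blue_plate below 0.1 N and value of joint catch below 0.4 rad and value of joint lever below 0.1 rad), for 0.2 s.
3. the catch is flipped over, away from the lever, before the lever is pulled (value of joint catch above 1 rad and value of joint lever below 0.1 rad), for 0.1 s.
At the end, for the whole second after the job is handed in: the fingers hold the lever pulled (over 0.64 rad), catch flipped off (over 1.0 rad), moving jaw pressing the blue plate with over 8 N; the plate upright (0.08 rad), still, on the gap floor (centre 55 to 65 mm above it), within 25 mm of mid-jaw, untouched by the fingers (value of joint lever above 0.64 rad and value of joint catch above 1 rad and contact force between the fingers and lever above 1 N and contact force between jaw and blue_plate above 8 N and x of blue_plate_mid in the frame of clamp_slot between -0.025 and 0.025 m and z of blue_plate_mid in the frame of clamp_slot between 0.055 and 0.065 m and angle between blue_plate_mid's own z axis and vertical below 0.08 rad and contact force between the fingers and blue_plate below 0.1 N and linear speed of blue_plate below 0.02 m/s); the arm keeps its last pose, push and grip.
It fails at once if the amber plate is disturbed (moved over 20 mm) (distance of amber_plate from where it was at the start of the episode above 0.02 m).
It fails at once if the green plate is disturbed (moved over 20 mm) (distance of green_plate from where it was at the start of the episode above 0.02 m).
It fails at once if the paddle is disturbed (moved over 20 mm) (distance of paddle from where it was at the start of the episode above 0.02 m).
It fails at once if the blue plate is dropped (falls faster than 0.5 m/s out of the fingers) (linear speed of blue_plate above 0.5 m/s and contact force between the fingers and blue_plate below 0.1 N).
It also fails if it takes over 61 s, if anything falls off the work surface, if the arm or the gripper's body presses on something with over 40 N, if the wrist force passes 120 N, or if a joint passes its speed limit or range.

ROBOT

A 7-joint arm with a two-finger parallel gripper is mounted at the origin on the work surface. World frame = base frame: x ahead of the robot, y to its left, z up, the work surface at z = 0. Lengths are in m, angles in rad, forces in N, time in s.
With the tool pointing down it reaches from about 0.425 to 0.95 m from the base axis. Payload 4.7 kg.
Tool frame: the origin (TCP) lies between the finger pads; the fingertips stand 11 mm ahead of it and the grasp point (between the pads) lies 8 mm behind it (bot.tip_reach is the distance from the TCP to the fingertips, in m); z points along the fingers, y is the direction in which the jaws open and shut (so a half turn about z gives the same grasp; the last joint's range is limited). The gripper opens to 87 mm and grips with 3 to 60 N. Pads are 19 mm wide; open, the fingers measure 117 mm over their backs; the gripper's body (75 mm by 190 mm) begins 51 mm behind the grasp point.
Start: joints at [-1.247, 0.469, -0.049, 1.532, 0.024, 1.141, -0.082], TCP at [0.233, 0.633, 0.234] pointing down, gripper open.
Joint ranges: [-2.59, 2.59], [-0.33, 1.99], [-1.39, 1.29], [0.1, 2.45], [-1.04, 4.18], [0.21, 1.99], [-2.66, 2.66]. Speed limits (rad/s): [2.57, 2.57, 3.14, 3.14, 3.14, 3.14, 3.14].

INTERFACE

Orientations are given as [roll, pitch, yaw] about the fixed x, y, z axes, in that order (R = Rz(yaw) Ry(pitch) Rx(roll)).
In Python, from station import bot gives the robot as it stands.
- The arm moves only by the tool step_arm, never from a script. Its argument "rows" is a list of rows, each an object with "slide": the shift along the world's x, y, z in mm, a list of three; "rot": the turn, a rotation vector about the world's x, y, z in rad, a list of three; "claw": the gripper's target within -1 to 1 (fully open at 1, half-way at 0, shut at -1). A call has 1 to 20 rows; each row shifts and turns the pose as measured when the row begins; what a row does not reach is not made up. A row lasts 1/10 s, in which the tool goes at most 50 mm and 8.59 degrees, less where a joint would pass 70% of its speed; a pose out of reach is approached as far as the arm can. A call with a gripper value outside its range is refused whole. The fingers move at their own pace and stop on an object; "force" is the grip in N (left out, the last holds). Time passes only in rows, so rows that do not move let the fingers close. It gives the time, the measured TCP pose, the force and the opening at its end, in the units of the state.
- bot.get_obs(): the state, without advancing time (a new reading comes with each control period).
- bot.snapshot(name): name is "scene" or "top" or "wrist"; returns a dict with "frame" (384x512x3 uint8, red, green, blue), "K" (3x3 intrinsics, pixels), "k1" (the pictures are not rectified: a ray, as slopes to the right and down, at radius r is drawn at 1 + k1 r^2 times it, then the intrinsics apply), "pose" (4x4, takes a point from camera to world coordinates); the wrist camera has in their place "hand_eye" (4x4, takes a point from camera to tool coordinates, whose origin is the TCP and whose axes are the flange's). Camera axes: x right, y up, looking along -z (the intrinsics and any distortion apply to the point x, -y, -z); pixel columns grow to the right and rows downward; lengths in m; the calibration is good to about 2 mm. A picture is of the moment at which its call begins: read the wrist's pose just before it. There is no depth.
- bot.close_job(): hands the job in, once; it reports no verdict.
The state is a dict: "t": time; "joint_positions": joint angles; "dq": joint speeds; "effort": joint torques, N m; "position": TCP position; "tcp_rot": TCP orientation; "force": force on the tool from outside, world axes, zero at the start; "wrist_torque": the same for the moment, N m; "opening": finger opening in m.
Only numpy, scipy, OpenCV 4.12 (cv2) and the standard library are available. Lean on these libraries where they do the work, as an engineer would, in place of code of your own. Each camera call takes 0.05 s, during which the arm holds its last target.

## Working session

There is one attempt and no reset: what is moved stays moved. The work goes in short steps, Python scripts to look and compute and a tool call to move; the robot and the scene stay as the last step left them, time stands still between calls to the robot, and variables do not carry over. Pictures are saved under pics/ and viewed, and the job is handed in when it is done.

Besides the shell and the picture viewer there is one more tool, called after "Emit:" in YAML: its name, and indented under it one key for each argument. step_arm: Moves the arm, as the interface text tells. Its arguments: {"type":"object","properties":{"rows":{"type":"array"},"force":{"type":"number"}},"required":["rows"]}

```bash
ls; mkdir -p pics; python3 - <<'E'
from station import bot
import cv2
print(bot.get_obs())
for n in ["scene","top","wrist"]:
    s=bot.snapshot(n); cv2.imwrite(f"pics/a_{n}.png",s["frame"][:,:,::-1])
    print(n,s["K"],s["k1"],s.get("pose",s.get("hand_eye")))
E
```

```text
pics
{'t': 0.0, 'joint_positions': array([-1.24690364,  0.46946302, -0.04860479,  1.53371771,  0.02413813,
        1.14098633, -0.08228884]), 'dq': array([-1.00940727e-04, -2.51860676e-04,  1.11469976e-03,  3.38821085e-04,
        1.42839867e-03, -3.49421845e-04,  6.46887232e-05]), 'effort': array([-9.08794864e-04, -5.07983637e+01, -8.07371247e-02, -2.36150193e+01,
       -6.11863006e-02,  3.80496634e-02,  1.91981831e-04]), 'position': array([0.23301708, 0.63287758, 0.23247484]), 'tcp_rot': array([-3.13960799e+00,  1.03448957e-04,  2.78886809e+00]), 'force': array([-0.50743724,  0.16179653,  0.10493614]), 'wrist_torque': array([ 0.00403343, -0.03194719, -0.03519175]), 'opening': 0.08676888279973068}
scene [[455.63108303   0.         256.45812972]
 [  0.         455.63108303 185.88619239]
 [  0.           0.           1.        ]] -0.13430052891167582 [[-0.71955211 -0.54852074  0.42587529  1.06364403]
 [ 0.69440031 -0.56189875  0.44953088  0.52523123]
 [-0.00727822  0.61918882  0.7852084   1.02460647]
 [ 0.          0.          0.          1.        ]]
top [[383.65418716   0.         252.08976471]
 [  0.         383.65418716 193.00832173]
 [  0.           0.           1.        ]] -0.11245985026468892 [[-0.02639738  0.98311048 -0.18109933  0.42708028]
 [-0.99964589 -0.02535182  0.00808614  0.03115141]
 [ 0.00335838  0.18124866  0.98343157  0.92975005]
 [ 0.          0.          0.          1.        ]]
wrist [[304.55239204   0.         254.09187718]
 [  0.         304.55239204 192.77600255]
 [  0.           0.           1.        ]] -0.018043670470813487 [[ 1.11846070e-04  9.57441357e-01  2.88627850e-01  7.88279942e-02]
 [ 9.99999965e-01 -3.76685748e-05 -2.62554755e-04 -6.70507721e-04]
 [-2.40508581e-04  2.88627869e-01 -9.57441327e-01 -1.51477688e-01]
 [ 0.00000000e+00  0.00000000e+00  0.00000000e+00  1.00000000e+00]]
```

View pics/a_scene.png

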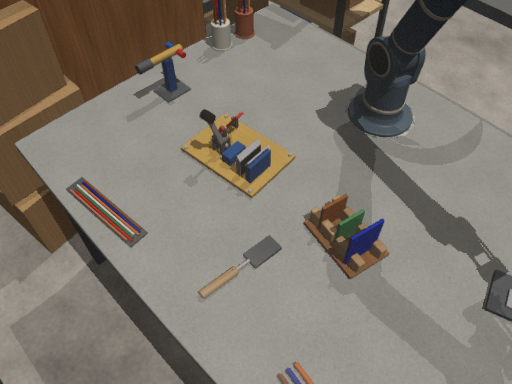

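View pics/a_top.png

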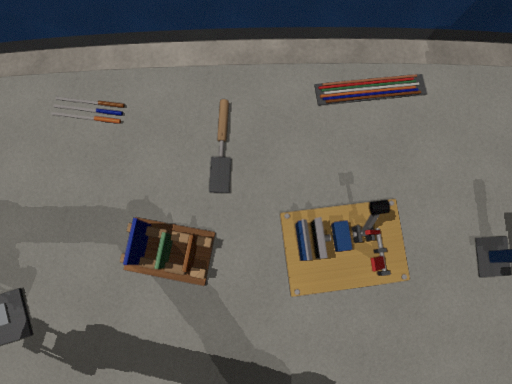

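View pics/a_wrist.png

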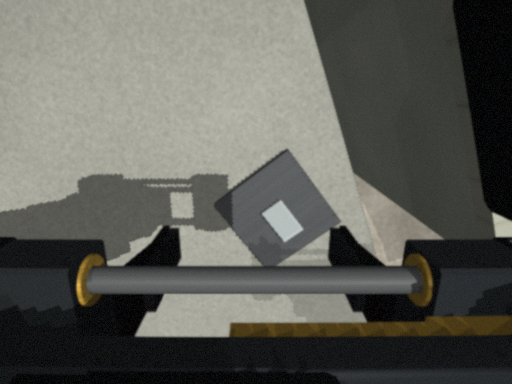

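```bash
cat > h.py <<'E'
import numpy as np, cv2
from station import bot
from scipy.spatial.transform import Rotation as R
def T():
    o=bot.get_obs(); M=np.eye(4); M[:3,:3]=R.from_euler('xyz',o["tcp_rot"]).as_matrix(); M[:3,3]=o["position"]; return M
def snap(n):
    M=T(); s=bot.snapshot(n); s["P"]=s["pose"] if "pose" in s else M@s["hand_eye"]; return s
def ray(s,uv):
    p=cv2.undistortPoints(np.array(uv,float).reshape(-1,1,2),s["K"],np.array([s["k1"],0,0,0.]))[:,0]
    d=np.c_[p[:,0],-p[:,1],-np.ones(len(p))]@s["P"][:3,:3].T
    return s["P"][:3,3],d/np.linalg.norm(d,axis=1)[:,None]
def onz(s,uv,h):
    o,d=ray(s,uv); return o+d*((h-o[2])/d[:,2])[:,None]
def tri(s1,a,s2,b):
    o1,d1=ray(s1,[a]);o2,d2=ray(s2,[b]);d1=d1[0];d2=d2[0]
    x=np.linalg.lstsq(np.c_[d1,-d2],o2-o1,rcond=None)[0]
    p,q=o1+d1*x[0],o2+d2*x[1]; return (p+q)/2,np.linalg.norm(p-q)
def proj(s,X):
    X=np.atleast_2d(X); C=np.linalg.inv(s["P"]); c=X@C[:3,:3].T+C[:3,3]
    x=c*[1,-1,-1]; return cv2.projectPoints(x.reshape(-1,1,3),np.zeros(3),np.zeros(3),s["K"],np.array([s["k1"],0,0,0.]))[0][:,0]
def save(img,name,box=None,k=1):
    if box: img=img[box[1]:box[3],box[0]:box[2]]
    cv2.imwrite("pics/"+name,cv2.resize(img[:,:,::-1],None,fx=k,fy=k,interpolation=cv2.INTER_CUBIC))
E
python3 - <<'E'
from h import *
s=snap("top"); c=snap("scene")
np.save("top.npy",s["frame"])
save(s["frame"],"b1.png",(110,205,230,295),6)
save(s["frame"],"b2.png",(270,190,420,305),5)
save(c["frame"],"b3.png",(170,100,400,280),3.4)
for n,i in (("top",s),("scene",c)):
    hsv=cv2.cvtColor(i["frame"],cv2.COLOR_RGB2HSV)
    m=cv2.inRange(hsv,(15,100,100),(28,255,255))
    m=cv2.morphologyEx(m,cv2.MORPH_CLOSE,np.ones((25,25)))
    cs=max(cv2.findContours(m,0,2)[0],key=cv2.contourArea)
    r=cv2.minAreaRect(cs);print(n,"brass",r,cv2.contourArea(cs)); b=cv2.boxPoints(r)
    b=cv2.approxPolyDP(cv2.convexHull(cs),6,True)[:,0]
    P=onz(i,b,0.014);print(b.tolist(),P.round(4).tolist(),np.linalg.norm(P-np.roll(P,1,0),axis=1))
    m=cv2.inRange(hsv,(112,150,60),(128,255,255))
    for q in cv2.findContours(m,0,2)[0]:
        if cv2.contourArea(q)>40: print("blue",cv2.minAreaRect(q),cv2.boxPoints(cv2.minAreaRect(q)).tolist())
E
```

```text
top brass ((344.4847412109375, 246.6353759765625), (84.12220001220703, 119.87248992919922), 82.40535736083984) 9674.0
[[395, 199], [408, 279], [291, 295], [281, 213]] [[0.5716, -0.3278, 0.014], [0.377, -0.3438, 0.014], [0.3513, -0.0608, 0.014], [0.545, -0.0446, 0.014]] [0.28444873 0.19533178 0.28411575 0.19440695]
blue ((129.87315368652344, 241.25851440429688), (3.631838083267212, 46.09640121459961), 12.094757080078125) [[123.26827239990234, 263.41461181640625], [132.92681884765625, 218.3414306640625], [136.47802734375, 219.1024169921875], [126.81948852539062, 264.17559814453125]]
blue ((108.43013763427734, 111.5240249633789), (25.045024871826172, 3.3040928840637207), 7.594643592834473) [[95.79913330078125, 111.50656127929688], [96.23580932617188, 108.2314453125], [121.06114196777344, 111.54148864746094], [120.62446594238281, 114.81660461425781]]
blue ((370.0099182128906, 93.5989990234375), (2.189081907272339, 94.62803649902344), 84.2894058227539) [[322.8218078613281, 97.21781158447266], [416.9801940917969, 87.80196380615234], [417.1980285644531, 89.98018646240234], [323.039642333984
[... 186 characters left out ...]
, 147]] [[0.3847, -0.3406, 0.014], [0.3537, -0.0595, 0.014], [0.5492, -0.0363, 0.014], [0.5753, -0.3227, 0.014]] [0.19148802 0.28271488 0.19689489 0.28764418]
blue ((366.20587158203125, 238.67645263671875), (19.207841873168945, 48.01960372924805), 59.03623962402344) [[340.6764831542969, 242.79409790039062], [381.8529357910156, 218.08822631835938], [391.7352600097656, 234.55880737304688], [350.5588073730469, 259.2646789550781]]
blue ((110.57313537597656, 206.4141387939453), (73.86878967285156, 2.142758369445801), 40.42607498168945) [[81.76232147216797, 183.2790069580078], [83.1518325805664, 181.64784240722656], [139.38394165039062, 229.5492706298828], [137.99444580078125, 231.18043518066406]]
```

View pics/b1.png

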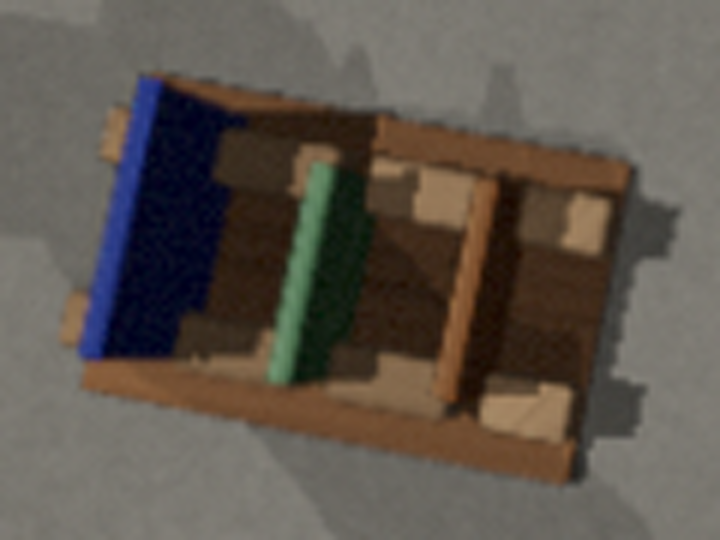

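View pics/b2.png

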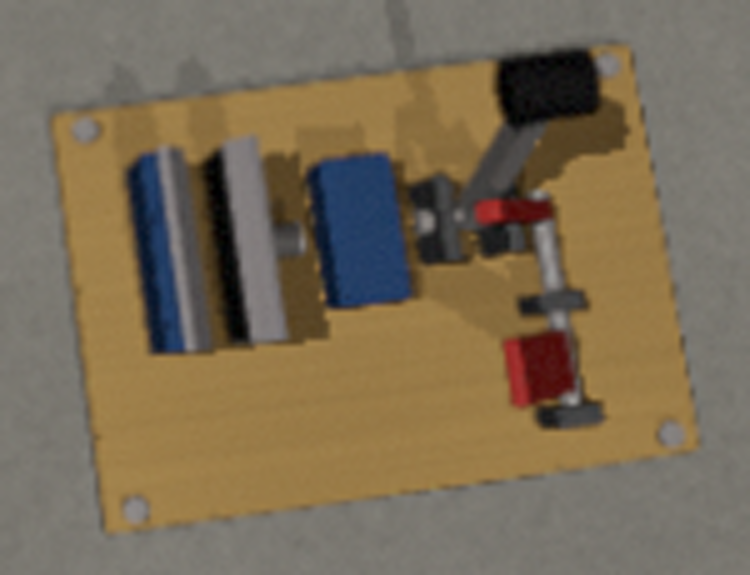

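View pics/b3.png

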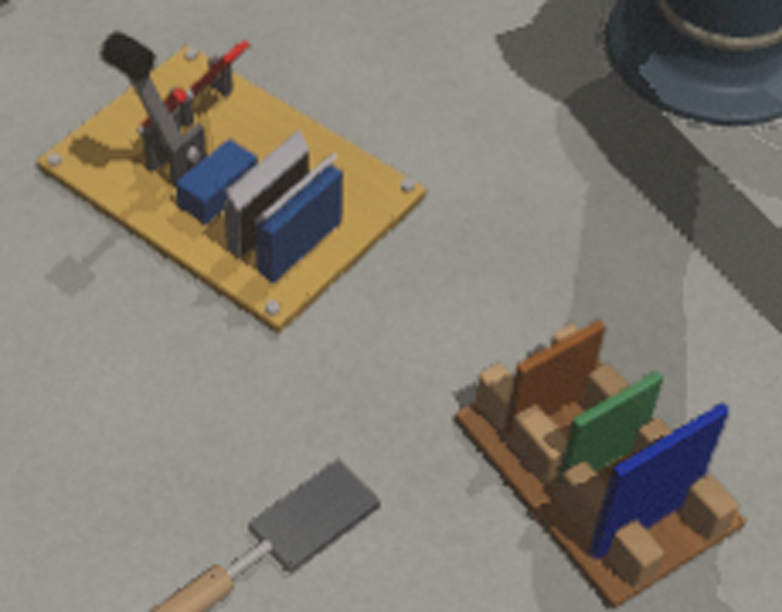

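```bash
python3 - <<'E'
from h import *
s=snap("top"); c=snap("scene")
# blue top edge ends in top view
for n,a,b in (("contour",(131.2,218.9-1),(125,263.8)),):
    P=onz(s,[a,b],0.132); print(P.round(4),np.linalg.norm(P[0]-P[1])); d=P[0]-P[1]; print("yaw",np.arctan2(d[1],d[0]),P.mean(0))
# scene: corners of blue top edge  (crop 3.4 + (170,100))
q=[(170+x/3.4,100+y/3.4) for x,y in ((724,408),(620,470))]
P=onz(c,q,0.132);print("scene",P.round(4),np.linalg.norm(P[0]-P[1]),P.mean(0))
for p in ((.0,.0),): pass
# green / amber top centre at .102
t=lambda L,o,k:[(o[0]+x/k-.5+.5/k,o[1]+y/k-.5+.5/k) for x,y in L]
G=onz(s,t([(322,165),(282,380)],(110,205),6),.102);A=onz(s,t([(487,180),(447,400)],(110,205),6),.102)
for X in(G,A):
    d=X[0]-X[1];print(X.round(4),np.linalg.norm(d),np.arctan2(d[1],d[0]),X.mean(0))
# rack base outer corners? clamp corners
C=onz(s,t([(52,115),(632,45),(700,450),(105,530)],(270,190),5),.014)
print(C.round(4),[np.linalg.norm(C[i]-C[i-1]).round(4) for i in range(4)],C.mean(0))
for i,j in((3,0),(2,1),):
    d=C[j]-C[i];print(np.arctan2(d[1],d[0]))
d=C[0]-C[1];print(np.arctan2(-d[0],d[1]));d=C[3]-C[2];print(np.arctan2(-d[0],d[1]))
# scene corners
q=t([(37,163),(188,45),(427,190),(280,330)],(170,100),3.4)
D=onz(c,q,.014);print(D.round(4),D.mean(0),[np.linalg.norm(D[i]-D[i-1]).round(4) for i in range(4)])
E
```

```text
[[0.5271 0.2812 0.132 ]
 [0.4314 0.2923 0.132 ]] 0.09637580761467036
yaw -0.11506925317088142 [0.47926024 0.28677539 0.132     ]
scene [[0.4362 0.2984 0.132 ]
 [0.5282 0.2786 0.132 ]] 0.09408660032122525 [0.48216619 0.28850688 0.132     ]
[[0.4984 0.2191 0.102 ]
 [0.4219 0.2329 0.102 ]] 0.07777790388444272 -0.17887343979486445 [0.46012146 0.22601928 0.102     ]
[[0.4917 0.1591 0.102 ]
 [0.4138 0.1736 0.102 ]] 0.07921966834323682 -0.18433189144563067 [0.45275648 0.16638738 0.102     ]
[[ 0.546  -0.0423  0.014 ]
 [ 0.5726 -0.3305  0.014 ]
 [ 0.3754 -0.3476  0.014 ]
 [ 0.3499 -0.0598  0.014 ]] [np.float64(0.1969), np.float64(0.2894), np.float64(0.198), np.float64(0.2889)] [ 0.46097347 -0.19506096  0.014     ]
0.08926502978862257
0.08677055045731114
0.09177189219481693
0.08809457804180224
[[ 0.5779 -0.3218  0.014 ]
 [ 0.379  -0.3424  0.014 ]
 [ 0.3526 -0.0555  0.014 ]
 [ 0.5509 -0.0345  0.014 ]] [ 0.46508042 -0.18854717  0.014     ] [np.float64(0.2886), np.float64(0.2), np.float64(0.2881), np.float64(0.1994)]
```

Emit:
step_arm:
  rows:
    - {"slide": [20, -28, 4], "rot": [0, 0, 0.015], "claw": 1}
    - {"slide": [20, -28, 4], "rot": [0, 0, 0.015], "claw": 1}
    - {"slide": [20, -28, 4], "rot": [0, 0, 0.015], "claw": 1}
    - {"slide": [20, -28, 4], "rot": [0, 0, 0.015], "claw": 1}
    - {"slide": [20, -28, 4], "rot": [0, 0, 0.015], "claw": 1}
    - {"slide": [20, -28, 4], "rot": [0, 0, 0.015], "claw": 1}
    - {"slide": [20, -28, 4], "rot": [0, 0, 0.015], "claw": 1}
    - {"slide": [20, -28, 4], "rot": [0, 0, 0.015], "claw": 1}
    - {"slide": [20, -28, 4], "rot": [0, 0, 0.015], "claw": 1}
    - {"slide": [20, -28, 4], "rot": [0, 0, 0.015], "claw": 0.3}
    - {"slide": [20, -28, 4], "rot": [0, 0, 0.015], "claw": 0.3}
    - {"slide": [20, -28, 4], "rot": [0, 0, 0.015], "claw": 0.3}
    - {"slide": [0, 0, 0], "rot": [0, 0, 0], "claw": 0.3}
    - {"slide": [0, 0, 0], "rot": [0, 0, 0], "claw": 0.3}

```text
t: 1.75
position: [0.4779, 0.2825, 0.2837]
tcp_rot: [3.14, 0.001, 2.979]
force: [-0.3, 0.2, 0.3]
opening: 0.0591
```

```bash
python3 - <<'E'
from h import *
o=bot.get_obs();print(o["t"],o["position"],o["tcp_rot"],o["opening"])
s=snap("wrist");save(s["frame"],"c1.png",None,1.5)
np.savez("w1.npz",P=s["P"],f=s["frame"])
print(proj(s,[[.48,.287,.132],[.529,.278,.132],[.431,.296,.132]]))
E
```

```text
1.75 [0.47785461 0.28245597 0.28366035] [3.14030259e+00 5.67766913e-04 2.97882264e+00] 0.05914140401185164
[[259.26816816 182.41178047]
 [258.16085489 227.15789086]
 [260.47696897 133.38646468]]
```

View pics/c1.png

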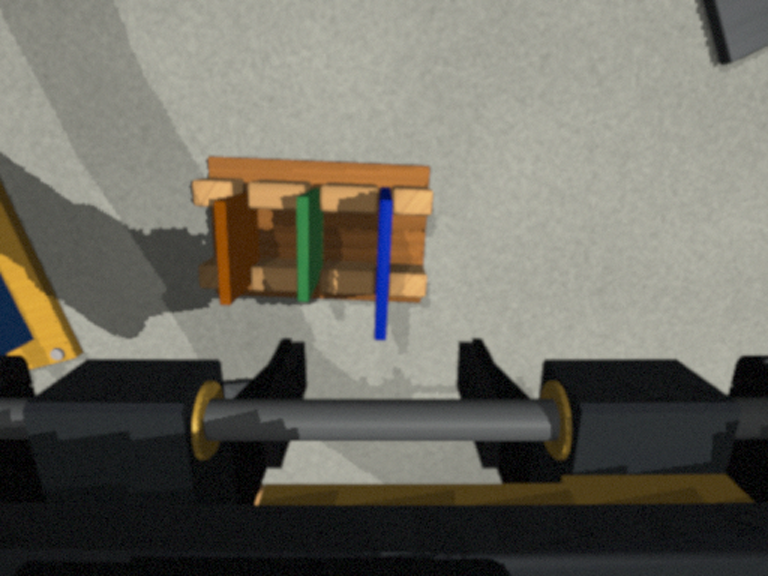

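```bash
python3 - <<'E'
from h import *
s=snap("wrist");
hsv=cv2.cvtColor(s["frame"],cv2.COLOR_RGB2HSV)
m=cv2.inRange(hsv,(112,180,60),(128,255,255))
q=max(cv2.findContours(m,0,2)[0],key=cv2.contourArea);r=cv2.minAreaRect(q);b=cv2.boxPoints(r);print(r,b)
b=b[np.argsort(b[:,1])];e=[b[:2].mean(0)-[0,.5],b[2:].mean(0)+[0,.5]]
P=onz(s,e,.132);d=P[1]-P[0];print(P,np.linalg.norm(d),np.arctan2(d[1],d[0]),P.mean(0)); print(T()[:3,:3])
E
```

```text
((255.41323852539062, 175.49623107910156), (7.644951820373535, 99.12374877929688), 2.4895527362823486) [[249.44154 224.84529]
 [253.74721 125.8151 ]
 [261.38495 126.14717]
 [257.07928 225.17737]]
[[0.42342849 0.2938253  0.132     ]
 [0.52669532 0.27252379 0.132     ]] 0.10544094052838279 -0.20342319452586133 [0.4750619  0.28317454 0.132     ]
[[-9.86998435e-01  1.60727455e-01  8.79935429e-04]
 [ 1.60727946e-01  9.86998611e-01  5.19659527e-04]
 [-7.84971492e-04  6.54333354e-04 -9.99999478e-01]]
```

Emit:
step_arm:
  rows:
    - {"slide": [0, 0, -40], "rot": [0, 0, -0.02], "claw": 0.3}
    - {"slide": [0, 0, -40], "rot": [0, 0, 0], "claw": 0.3}
    - {"slide": [0, 0, -40], "rot": [0, 0, 0], "claw": 0.3}
    - {"slide": [0, 0, -30], "rot": [0, 0, 0], "claw": 0.3}
    - {"slide": [0, 0, 0], "rot": [0, 0, 0], "claw": 0.3}

```text
t: 2.35
position: [0.4734, 0.291, 0.1306]
tcp_rot: [3.134, 0.002, 2.972]
force: [-1.0, -0.7, 0.8]
opening: 0.0565
```

```bash
python3 - <<'E'
from h import *
s=snap("wrist");save(s["frame"],"c2.png",None,1.5)
s=snap("scene");save(s["frame"],"c3.png",(250,120,450,280),4)
print(T())
E
```

```text
[[-0.98559996  0.16878788  0.01016667  0.47619375]
 [ 0.16890202  0.98556381  0.01166563  0.29249422]
 [-0.00805088  0.01321481 -0.99988027  0.13463958]
 [ 0.          0.          0.          1.        ]]
```

View pics/c2.png

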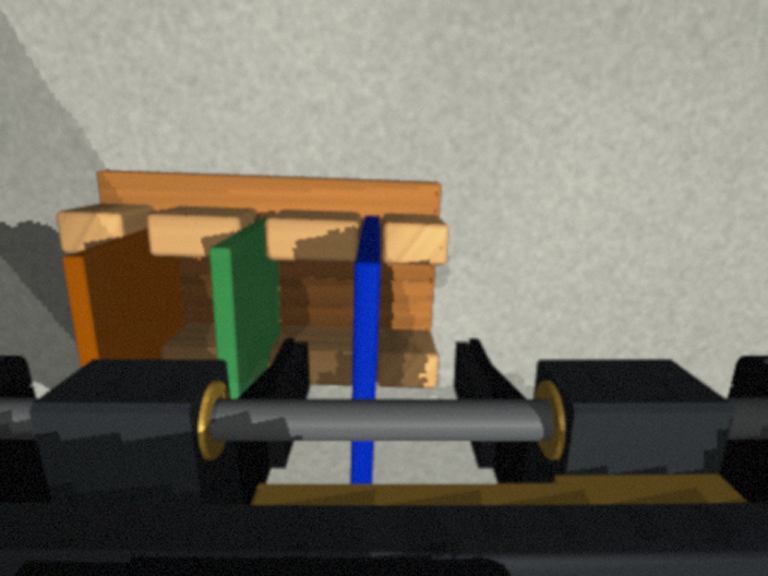

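View pics/c3.png

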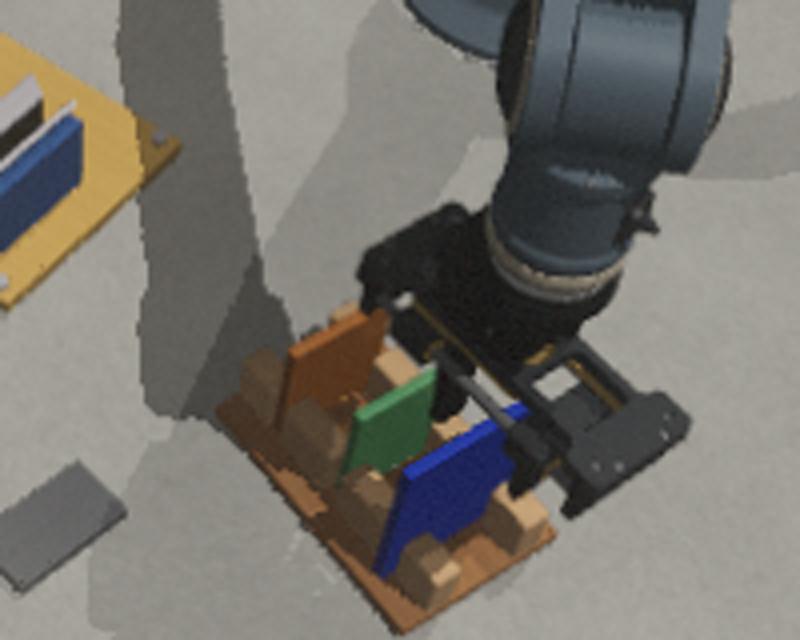

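Emit:
step_arm:
  rows:
    - {"slide": [0, 0, 0], "rot": [0, 0, 0], "claw": 0.3}
    - {"slide": [0, 0, 0], "rot": [0, 0, 0], "claw": 0.3}

```text
t: 2.65
position: [0.4778, 0.2947, 0.1383]
tcp_rot: [3.124, 0.012, 2.973]
force: [0.1, -0.1, -1.1]
opening: 0.057
```

Emit:
step_arm:
  rows:
    - {"slide": [0, 0, 0], "rot": [0, 0, 0], "claw": 0.3}

```text
t: 2.75
position: [0.4787, 0.2954, 0.1399]
tcp_rot: [3.121, 0.015, 2.973]
force: [-0.2, 0.2, -0.9]
opening: 0.0565
```

```bash
python3 - <<'E'
from h import *
for i in range(4):
    print(bot.get_obs()["position"],bot.get_obs()["dq"].round(3)); s=snap("top")
save(s["frame"],"c4.png",(60,170,260,320),4)
E
```

```text
[0.47866498 0.29543304 0.13990766] [-0.003 -0.015 -0.001 -0.014 -0.     0.006  0.001]
[0.47876061 0.29547601 0.13999206] [ 0.001  0.005  0.001  0.006  0.    -0.003  0.002]
[0.47855969 0.295244   0.13962132] [ 0.     0.007  0.002  0.008 -0.001 -0.001  0.   ]
[0.47832605 0.29495084 0.13921939] [ 0.002  0.008 -0.001  0.009 -0.     0.001  0.001]
```

View pics/c4.png

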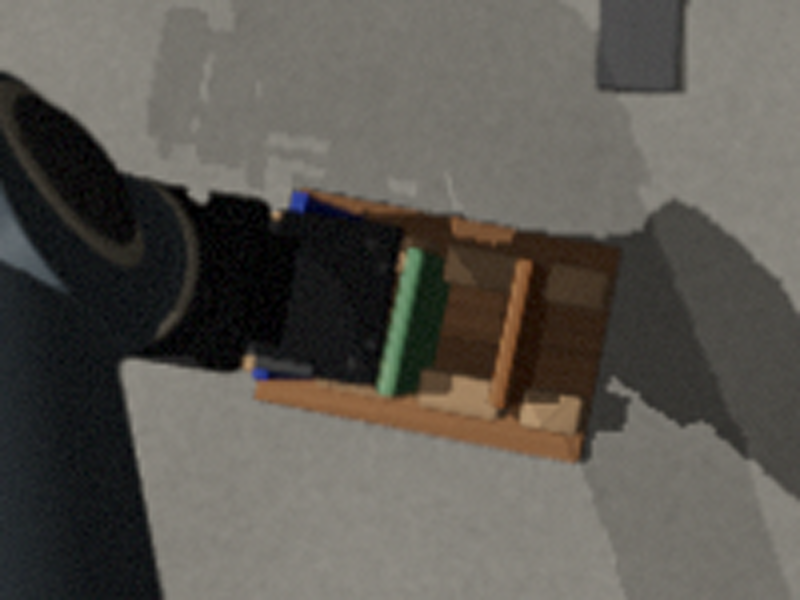

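```bash
cat >> h.py <<'E'
def goto(p,yaw,pitch=0,roll=np.pi):
    M=T(); Rd=R.from_euler('xyz',[roll,pitch,yaw]).as_matrix()
    print("t",bot.get_obs()["t"],"pos",M[:3,3].round(4),"rpy",bot.get_obs()["tcp_rot"].round(3),"F",bot.get_obs()["force"].round(1),"op",round(bot.get_obs()["opening"],4))
    print("slide mm",((np.array(p)-M[:3,3])*1000).round(1),"rot",R.from_matrix(Rd@M[:3,:3].T).as_rotvec().round(3))
E
python3 -c "
from h import *
goto([.477,.283,.115],2.955); print(bot.get_obs()['joint_positions'])"
```

```text
t 2.95 pos [0.4781 0.2948 0.1389] rpy [3.123 0.013 2.973] F [-0.3 -0.2 -0.2] op 0.0567
slide mm [ -1.1 -11.8 -23.9] rot [-0.016  0.016 -0.018]
[-0.67553298  0.37737985  0.06307495  1.92263175 -0.03718941  0.82003497
  0.81018063]
```

Emit:
step_arm:
  rows:
    - {"slide": [-1, -12, 0], "rot": [-0.016, 0.016, -0.018], "claw": 0.3}
    - {"slide": [0, 0, -12], "rot": [0, 0, 0], "claw": 0.3}
    - {"slide": [0, 0, -12], "rot": [0, 0, 0], "claw": 0.3}

```text
t: 3.25
position: [0.4782, 0.2818, 0.1151]
tcp_rot: [3.141, 0.002, 2.953]
force: [-0.2, -0.0, 0.1]
opening: 0.0566
```

```bash
python3 -c "
from h import *
goto([.477,.283,.115],2.955);snap('top'); goto([.477,.283,.115],2.955);s=snap('wrist');save(s['frame'],'c5.png',None,1.5);goto([.477,.283,.115],2.955)"
```

```text
t 3.25 pos [0.4782 0.2818 0.1151] rpy [3.141e+00 2.000e-03 2.953e+00] F [-0.2 -0.   0.1] op 0.0566
slide mm [-1.2  1.2 -0.1] rot [-0.001  0.002  0.002]
t 3.3 pos [0.4771 0.2809 0.113 ] rpy [-3.140e+00 -1.000e-03  2.953e+00] F [ 0.3 -0.1 -1. ] op 0.0564
slide mm [-0.1  2.1  2. ] rot [ 0.002 -0.001  0.002]
t 3.35 pos [0.4769 0.281  0.1136] rpy [-3.139e+00 -1.000e-03  2.953e+00] F [-0.4  0.5 -0.7] op 0.0564
slide mm [0.1 2.  1.4] rot [ 0.002 -0.002  0.002]
```

View pics/c5.png

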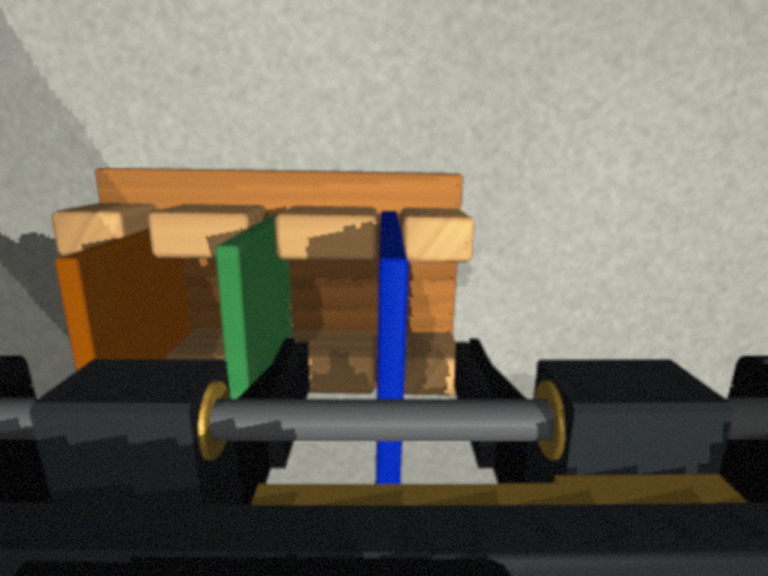

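Emit:
step_arm:
  rows:
    - {"slide": [0, 2, 1], "rot": [0, 0, 0], "claw": -1}
    - {"slide": [0, 0, 0], "rot": [0, 0, 0], "claw": -1}
    - {"slide": [0, 0, 0], "rot": [0, 0, 0], "claw": -1}
    - {"slide": [0, 0, 0], "rot": [0, 0, 0], "claw": -1}
    - {"slide": [0, 0, 0], "rot": [0, 0, 0], "claw": -1}
  force: 25

```text
t: 3.85
position: [0.4768, 0.2837, 0.1142]
tcp_rot: [-3.139, -0.002, 2.954]
force: [-0.8, -0.1, -1.4]
opening: 0.0246
```

```bash
python3 -c "
from h import *
goto([.477,.283,.115],2.955)"
```

```text
t 3.85 pos [0.4768 0.2837 0.1142] rpy [-3.139e+00 -2.000e-03  2.954e+00] F [-0.8 -0.1 -1.4] op 0.0246
slide mm [ 0.2 -0.7  0.8] rot [ 0.002 -0.002  0.001]
```

Emit:
step_arm:
  rows:
    - {"slide": [0, 0, 0], "rot": [0, 0, 0], "claw": -1}
    - {"slide": [0, 0, 0], "rot": [0, 0, 0], "claw": -1}
    - {"slide": [0, 0, 0], "rot": [0, 0, 0], "claw": -1}
    - {"slide": [0, 0, 0], "rot": [0, 0, 0], "claw": -1}
    - {"slide": [0, 0, 0], "rot": [0, 0, 0], "claw": -1}

```text
t: 4.35
position: [0.4769, 0.2838, 0.1145]
tcp_rot: [-3.14, -0.001, 2.954]
force: [-0.3, -1.1, 0.5]
opening: 0.009
```

```bash
python3 -c "
from h import *
goto([.477,.283,.115],2.955)"
```

```text
t 4.35 pos [0.4769 0.2838 0.1145] rpy [-3.140e+00 -1.000e-03  2.954e+00] F [-0.3 -1.1  0.5] op 0.009
slide mm [ 0.1 -0.8  0.5] rot [ 0.002 -0.002  0.001]
```

Emit:
step_arm:
  rows:
    - {"slide": [0, 0, 0], "rot": [0, 0, 0], "claw": -1}
    - {"slide": [0, 0, 6], "rot": [0, 0, 0], "claw": -1}
    - {"slide": [0, 0, 12], "rot": [0, 0, 0], "claw": -1}
    - {"slide": [0, 0, 15], "rot": [0, 0, 0], "claw": -1}
    - {"slide": [0, 0, 15], "rot": [0, 0, 0], "claw": -1}

```text
t: 4.85
position: [0.4748, 0.2835, 0.1629]
tcp_rot: [-3.137, -0.006, 2.954]
force: [0.4, 0.9, -2.6]
opening: 0.0086
```

```bash
python3 -c "
from h import *
goto([.477,.284,.26],2.955);s=snap('scene');save(s['frame'],'d1.png',(250,120,450,280),4)"
```

```text
t 4.85 pos [0.4748 0.2835 0.1629] rpy [-3.137 -0.006  2.954] F [ 0.4  0.9 -2.6] op 0.0086
slide mm [ 2.2  0.5 97.1] rot [ 0.004 -0.007  0.001]
```

View pics/d1.png

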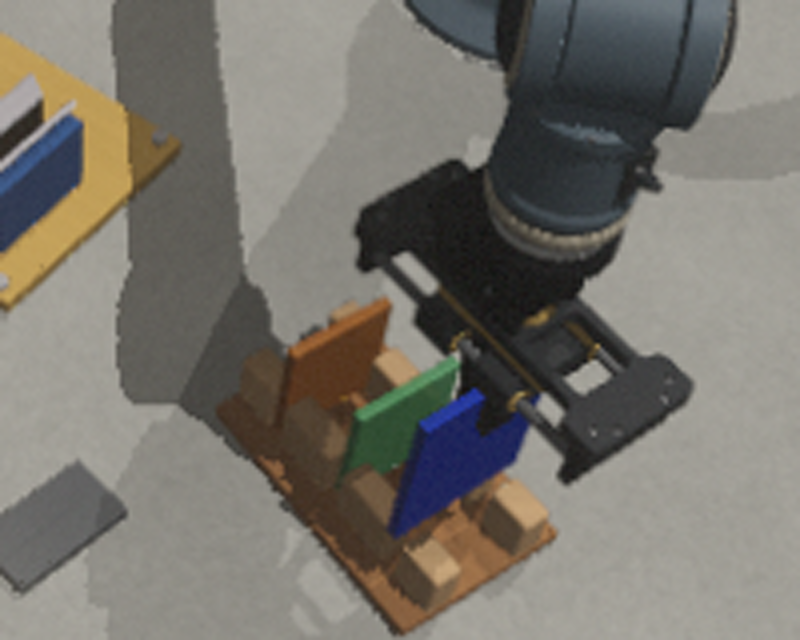

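Plate (at crop ~(465,460)) is rising with the gripper, still held on its top edge; neighbours are undisturbed. Continue up.

Emit:
step_arm:
  rows:
    - {"slide": [1, 0, 20], "rot": [0.002, -0.004, 0], "claw": -1}
    - {"slide": [1, 0, 22], "rot": [0.002, -0.004, 0], "claw": -1}
    - {"slide": [0, 0, 22], "rot": [0, 0, 0], "claw": -1}
    - {"slide": [0, 0, 22], "rot": [0, 0, 0], "claw": -1}
    - {"slide": [0, 0, 15], "rot": [0, 0, 0], "claw": -1}
    - {"slide": [0, 0, 6], "rot": [0, 0, 0], "claw": -1}
    - {"slide": [0, 0, 0], "rot": [0, 0, 0], "claw": -1}

```text
t: 5.6
position: [0.4769, 0.2824, 0.279]
tcp_rot: [3.138, 0.006, 2.953]
force: [-0.8, -0.0, -3.8]
opening: 0.0085
```

```bash
python3 - <<'E'
from h import *
c=np.array([.463,-.192]);y=.089; Rz=np.array([[np.cos(y),-np.sin(y)],[np.sin(y),np.cos(y)]])
O=c-Rz@[-.025,-.035]; print("clamp origin",O,"slot",O+Rz@[0,.05])
goto(list(O+Rz@[0,.05])+[.29],np.pi+y)
E
```

```text
clamp origin [ 0.48479016 -0.15491646] slot [ 0.48034604 -0.10511436]
t 5.6 pos [0.4769 0.2824 0.279 ] rpy [3.138 0.006 2.953] F [-0.8 -0.  -3.8] op 0.0085
slide mm [   3.5 -387.5   11. ] rot [-0.003  0.006  0.277]
```

Emit:
step_arm:
  rows:
    - {"slide": [0, -10, 1], "rot": [0, 0, 0.018], "claw": -1}
    - {"slide": [0, -20, 1], "rot": [0, 0, 0.018], "claw": -1}
    - {"slide": [0, -26, 1], "rot": [0, 0, 0.018], "claw": -1}
    - {"slide": [0, -26, 1], "rot": [0, 0, 0.018], "claw": -1}
    - {"slide": [0, -26, 1], "rot": [0, 0, 0.018], "claw": -1}
    - {"slide": [0, -26, 1], "rot": [0, 0, 0.018], "claw": -1}
    - {"slide": [0, -26, 1], "rot": [0, 0, 0.018], "claw": -1}
    - {"slide": [0, -26, 1], "rot": [0, 0, 0.018], "claw": -1}
    - {"slide": [0, -26, 1], "rot": [0, 0, 0.018], "claw": -1}
    - {"slide": [0, -26, 1], "rot": [0, 0, 0.018], "claw": -1}
    - {"slide": [0, -26, 1], "rot": [0, 0, 0.018], "claw": -1}
    - {"slide": [0, -26, 1], "rot": [0, 0, 0.018], "claw": -1}
    - {"slide": [0, -26, 0], "rot": [0, 0, 0.018], "claw": -1}
    - {"slide": [0, -20, 0], "rot": [0, 0, 0.018], "claw": -1}
    - {"slide": [0, -10, 0], "rot": [0, 0, 0.018], "claw": -1}
    - {"slide": [0, 0, 0], "rot": [0, 0, 0], "claw": -1}
    - {"slide": [0, 0, 0], "rot": [0, 0, 0], "claw": -1}

```text
t: 7.3
position: [0.4629, -0.0789, 0.2734]
tcp_rot: [-3.136, -0.025, -3.047]
force: [1.0, 1.2, -2.2]
opening: 0.0086
```

```bash
python3 - <<'E'
from h import *
goto([.480,-.105,.29],np.pi+.089)
s=snap("wrist");save(s["frame"],"e1.png",None,1.5)
s=snap("scene");save(s["frame"],"e2.png",(130,40,330,210),4)
s=snap("top");save(s["frame"],"e3.png",(250,150,430,310),4)
goto([.480,-.105,.29],np.pi+.089)
E
```

```text
t 7.3 pos [ 0.4629 -0.0789  0.2734] rpy [-3.136 -0.025 -3.047] F [ 1.   1.2 -2.2] op 0.0086
slide mm [ 17.1 -26.1  16.6] rot [ 0.008 -0.024 -0.006]
t 7.45 pos [ 0.4632 -0.0783  0.2738] rpy [-3.136 -0.024 -3.045] F [ 0.9  0.2 -2.9] op 0.0092
slide mm [ 16.8 -26.7  16.2] rot [ 0.008 -0.024 -0.008]
```

View pics/e1.png

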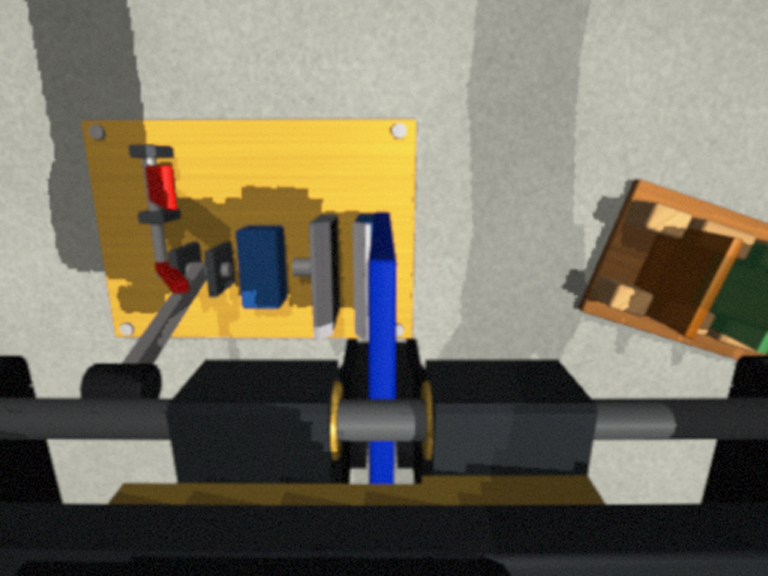

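View pics/e2.png

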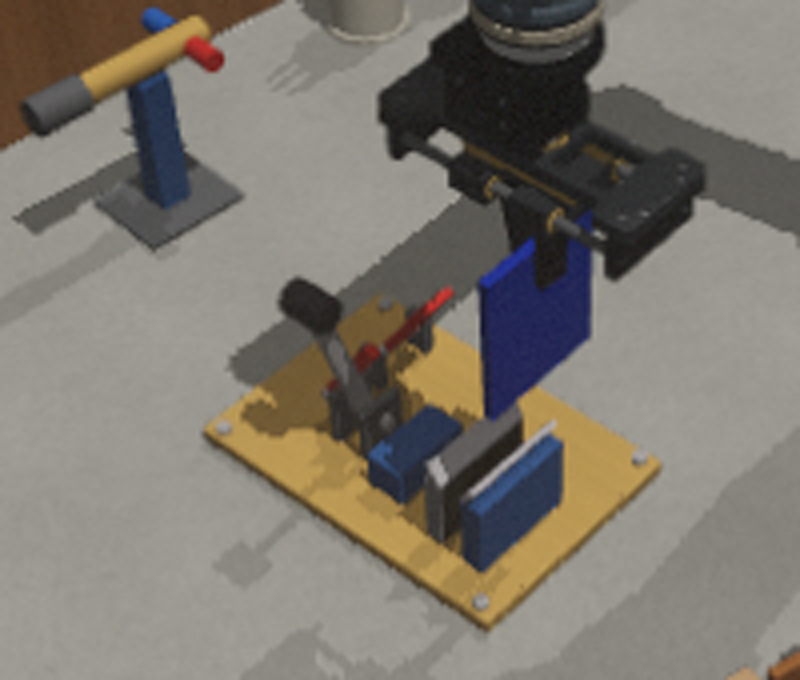

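View pics/e3.png

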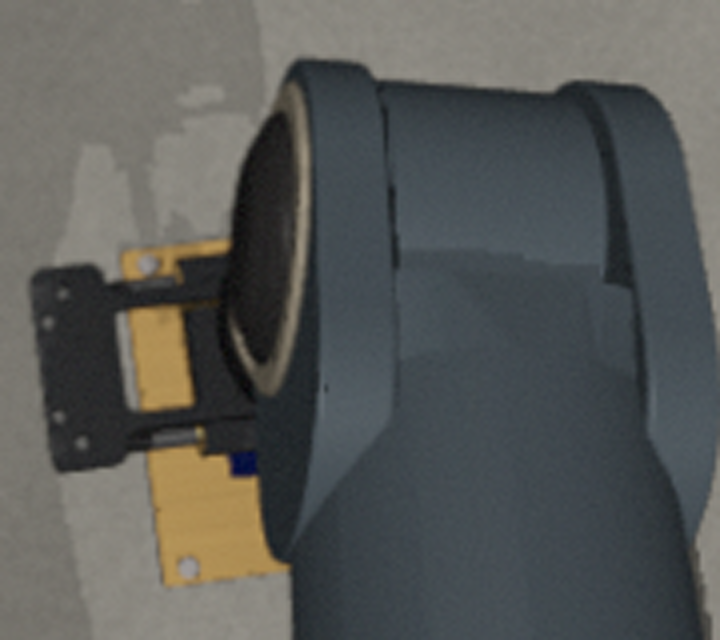

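```bash
python3 - <<'E'
from h import *
s=snap("wrist")
hsv=cv2.cvtColor(s["frame"],cv2.COLOR_RGB2HSV)
m=cv2.inRange(hsv,(18,120,90),(30,255,255)); m[228:]=0
m=cv2.morphologyEx(m,cv2.MORPH_CLOSE,np.ones((31,31)))
q=max(cv2.findContours(m,0,2)[0],key=cv2.contourArea)
b=cv2.approxPolyDP(cv2.convexHull(q),4,True)[:,0].astype(float);print(b)
b2=np.array([(82,120),(417,120),(414,338),(114,338)])/1.5-.17
P=onz(s,b2,.014);print(P.round(4),[np.linalg.norm(P[i]-P[i-1]).round(4) for i in range(4)],P.mean(0))
d=(P[0]-P[1]+P[3]-P[2]);print("yaw",np.arctan2(d[0],-d[1]))
d=(P[2]-P[1]+P[3]-P[0]);print("yaw",np.arctan2(d[1],d[0]))
# knob approx, jaws lips top at z=.096: inner edges
E
```

```text
[[276.  80.]
 [272. 225.]
 [ 77. 222.]
 [ 55.  80.]]
[[ 0.376  -0.3486  0.014 ]
 [ 0.3494 -0.0613  0.014 ]
 [ 0.5469 -0.041   0.014 ]
 [ 0.5761 -0.3321  0.014 ]] [np.float64(0.2008), np.float64(0.2886), np.float64(0.1985), np.float64(0.2926)] [ 0.4621018  -0.19574266  0.014     ]
yaw 0.0963744049508244
yaw 0.09242922542981659
```

```bash
cat >> h.py <<'E'
CY=.091
CO=np.array([.462,-.1955])-R.from_euler('z',CY).as_matrix()[:2,:2]@[-.025,-.035]
def clamp(x,y,z): return np.array([*(CO+R.from_euler('z',CY).as_matrix()[:2,:2]@[x,y]),z])
E
python3 - <<'E'
from h import *
print(CO)
goto(clamp(-.003,.05,.27),np.pi+CY)
E
```

```text
[ 0.48371595 -0.15837296]
t 7.5 pos [ 0.4634 -0.0783  0.2739] rpy [-3.135 -0.024 -3.045] F [ 0.3  0.2 -1.8] op 0.009
slide mm [ 12.8 -30.5  -3.9] rot [ 0.008 -0.023 -0.006]
```

Emit:
step_arm:
  rows:
    - {"slide": [4, -10, 0], "rot": [0.003, -0.008, -0.002], "claw": -1}
    - {"slide": [4, -10, 0], "rot": [0.003, -0.008, -0.002], "claw": -1}
    - {"slide": [5, -10, -2], "rot": [0.002, -0.008, -0.002], "claw": -1}
    - {"slide": [0, 0, 0], "rot": [0, 0, 0], "claw": -1}

```text
t: 7.9
position: [0.4779, -0.1102, 0.272]
tcp_rot: [-3.141, 0.004, -3.049]
force: [-0.4, -0.0, -2.1]
opening: 0.009
```

```bash
python3 - <<'E'
from h import *
goto(clamp(-.003,.05,.22),np.pi+CY)
s=snap("wrist");save(s["frame"],"f1.png",None,1.5)
np.savez("w2.npz",**s)
snap("top");goto(clamp(-.003,.05,.22),np.pi+CY)
E
```

```text
t 7.9 pos [ 0.4779 -0.1102  0.272 ] rpy [-3.141  0.004 -3.049] F [-0.4 -0.  -2.1] op 0.009
slide mm [ -1.8   1.3 -52. ] rot [ 0.     0.004 -0.001]
t 8.0 pos [ 0.4777 -0.1085  0.272 ] rpy [ 3.141e+00  3.000e-03 -3.047e+00] F [-0.1  0.6 -2.3] op 0.0091
slide mm [ -1.5  -0.3 -52. ] rot [-0.001  0.003 -0.003]
```

View pics/f1.png

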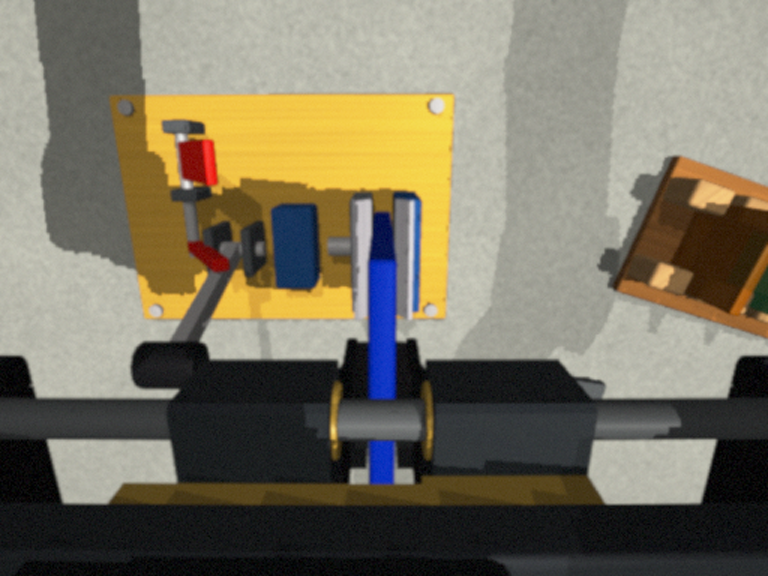

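Emit:
step_arm:
  rows:
    - {"slide": [-1, 0, -15], "rot": [0, 0.003, -0.003], "claw": -1}
    - {"slide": [0, 0, -18], "rot": [0, 0, 0], "claw": -1}
    - {"slide": [0, 0, -12], "rot": [0, 0, 0], "claw": -1}
    - {"slide": [0, 0, -4], "rot": [0, 0, 0], "claw": -1}
    - {"slide": [0, 0, 0], "rot": [0, 0, 0], "claw": -1}

```text
t: 8.5
position: [0.4772, -0.107, 0.222]
tcp_rot: [3.14, 0.002, -3.049]
force: [-0.2, -0.4, -1.6]
opening: 0.0086
```

```bash
python3 - <<'E'
from h import *
goto(clamp(-.003,.05,.19),np.pi+CY)
s=snap("wrist");save(s["frame"],"f2.png",None,1.5);save(s["frame"],"f4.png",(200,90,320,240),4)
c=snap("scene");save(c["frame"],"f3.png",(180,60,300,210),4)
goto(clamp(-.003,.05,.19),np.pi+CY)
E
```

```text
t 8.5 pos [ 0.4772 -0.107   0.222 ] rpy [ 3.140e+00  2.000e-03 -3.049e+00] F [-0.2 -0.4 -1.6] op 0.0086
slide mm [ -1.   -1.8 -32. ] rot [-0.002  0.001 -0.002]
t 8.6 pos [ 0.4777 -0.1072  0.2227] rpy [ 3.140e+00  3.000e-03 -3.049e+00] F [ 0.1  0.2 -2.2] op 0.009
slide mm [ -1.5  -1.6 -32.7] rot [-0.002  0.003 -0.002]
```

View pics/f4.png

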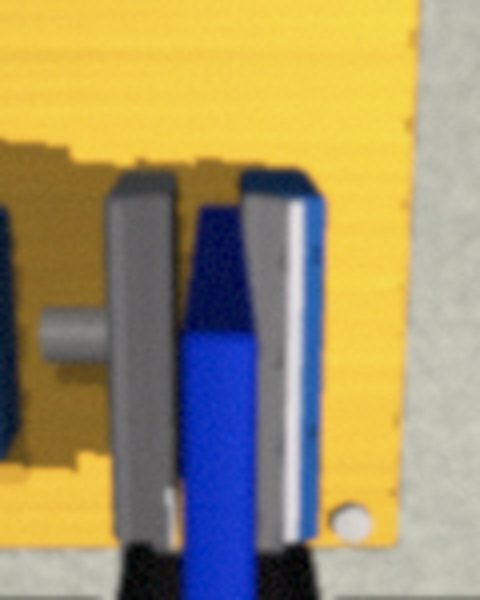

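View pics/f3.png

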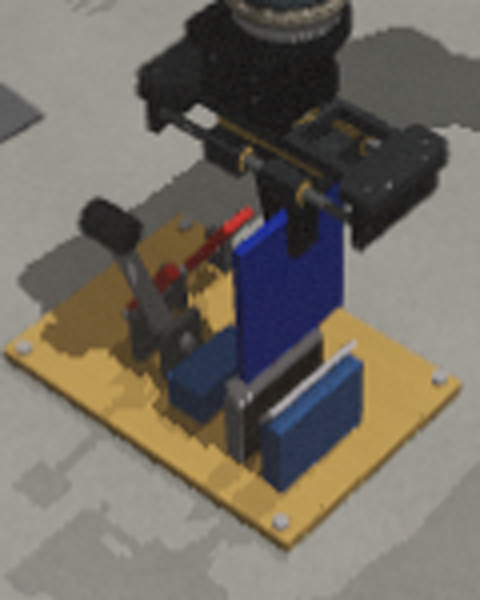

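Emit:
step_arm:
  rows:
    - {"slide": [-1, -2, -6], "rot": [-0.001, 0.002, -0.002], "claw": -1}
    - {"slide": [0, 0, -8], "rot": [0, 0, 0], "claw": -1}
    - {"slide": [0, 0, -8], "rot": [0, 0, 0], "claw": -1}
    - {"slide": [0, 0, -6], "rot": [0, 0, 0], "claw": -1}
    - {"slide": [0, 0, 0], "rot": [0, 0, 0], "claw": -1}

```text
t: 9.1
position: [0.4775, -0.1095, 0.1937]
tcp_rot: [3.141, 0.004, -3.051]
force: [1.0, -0.2, -2.0]
opening: 0.0092
```

```bash
python3 - <<'E'
from h import *
goto(clamp(-.003,.05,.117),np.pi+CY)
s=snap("wrist");save(s["frame"],"f5.png",(200,90,320,240),4)
goto(clamp(-.003,.05,.117),np.pi+CY)
E
```

```text
t 9.1 pos [ 0.4775 -0.1095  0.1937] rpy [ 3.141  0.004 -3.051] F [ 1.  -0.2 -2. ] op 0.0092
slide mm [ -1.3   0.6 -76.7] rot [-0.001  0.004  0.   ]
t 9.15 pos [ 0.4777 -0.1095  0.1941] rpy [ 3.141  0.004 -3.051] F [-0.   0.9 -2.4] op 0.0087
slide mm [ -1.5   0.7 -77.1] rot [-0.001  0.004  0.   ]
```

View pics/f5.png

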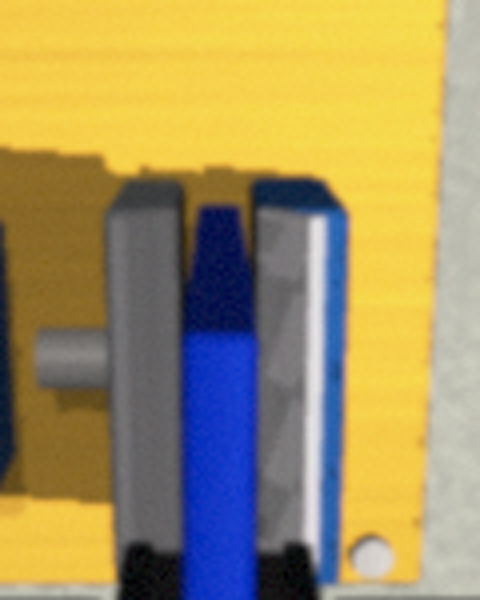

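Emit:
step_arm:
  rows:
    - {"slide": [0, 0, -8], "rot": [0, 0.003, 0], "claw": -1}
    - {"slide": [0, 0, -10], "rot": [0, 0, 0], "claw": -1}
    - {"slide": [0, 0, -10], "rot": [0, 0, 0], "claw": -1}
    - {"slide": [0, 0, -10], "rot": [0, 0, 0], "claw": -1}
    - {"slide": [0, 0, -5], "rot": [0, 0, 0], "claw": -1}
    - {"slide": [0, 0, 0], "rot": [0, 0, 0], "claw": -1}

```text
t: 9.75
position: [0.4776, -0.1094, 0.1471]
tcp_rot: [3.141, 0.001, -3.05]
force: [0.3, 0.0, -2.1]
opening: 0.0088
```

```bash
python3 - <<'E'
from h import *
goto(clamp(-.003,.05,.117),np.pi+CY)
s=snap("wrist");save(s["frame"],"f6.png",None,1.5)
goto(clamp(-.003,.05,.117),np.pi+CY)
E
```

```text
t 9.75 pos [ 0.4776 -0.1094  0.1471] rpy [ 3.141e+00  1.000e-03 -3.050e+00] F [ 0.3  0.  -2.1] op 0.0088
slide mm [ -1.5   0.6 -30.1] rot [-0.001  0.001 -0.   ]
t 9.8 pos [ 0.4778 -0.1095  0.1474] rpy [ 3.141e+00  1.000e-03 -3.050e+00] F [ 0.5  0.8 -2.7] op 0.0088
slide mm [ -1.6   0.6 -30.4] rot [-0.001  0.001 -0.   ]
```

View pics/f6.png

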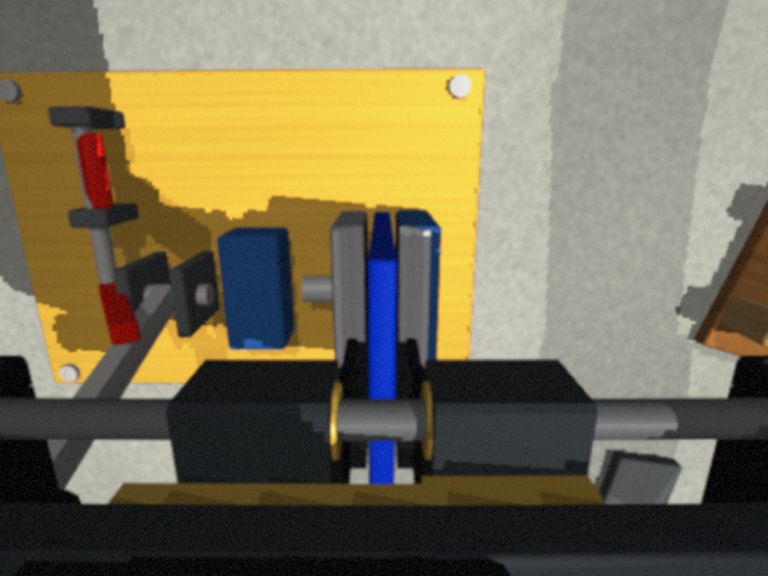

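Emit:
step_arm:
  rows:
    - {"slide": [0, 0, -6], "rot": [0, 0, 0], "claw": -1}
    - {"slide": [0, 0, -6], "rot": [0, 0, 0], "claw": -1}
    - {"slide": [0, 0, -6], "rot": [0, 0, 0], "claw": -1}
    - {"slide": [0, 0, -4], "rot": [0, 0, 0], "claw": -1}
    - {"slide": [0, 0, 0], "rot": [0, 0, 0], "claw": -1}

```text
t: 10.3
position: [0.4787, -0.1096, 0.1243]
tcp_rot: [3.141, 0.003, -3.05]
force: [0.4, -0.1, -2.8]
opening: 0.0086
```

```bash
python3 - <<'E'
from h import *
goto(clamp(-.003,.05,.117),np.pi+CY)
c=snap("scene");save(c["frame"],"f7.png",(180,60,300,210),4)
goto(clamp(-.003,.05,.117),np.pi+CY)
E
```

```text
t 10.3 pos [ 0.4787 -0.1096  0.1243] rpy [ 3.141e+00  3.000e-03 -3.050e+00] F [ 0.4 -0.1 -2.8] op 0.0086
slide mm [-2.5  0.7 -7.3] rot [-0.     0.003 -0.   ]
t 10.35 pos [ 0.4788 -0.1096  0.1245] rpy [ 3.142  0.004 -3.05 ] F [ 0.5  0.  -2.2] op 0.009
slide mm [-2.6  0.7 -7.5] rot [-0.     0.004 -0.   ]
```

View pics/f7.png

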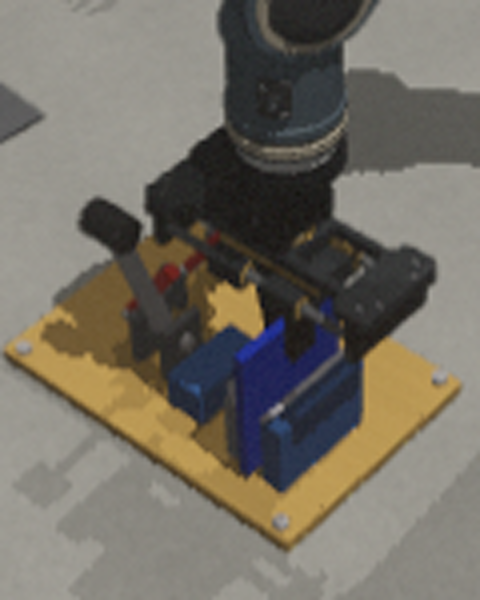

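Emit:
step_arm:
  rows:
    - {"slide": [-1, 0, -3], "rot": [0, 0.003, 0], "claw": -1}
    - {"slide": [0, 0, -2], "rot": [0, 0, 0], "claw": -1}
    - {"slide": [0, 0, 0], "rot": [0, 0, 0], "claw": -1}

```text
t: 10.65
position: [0.4781, -0.1097, 0.1195]
tcp_rot: [3.141, 0.002, -3.05]
force: [-0.0, -0.2, -2.5]
opening: 0.0088
```

```bash
python3 - <<'E'
from h import *
goto(clamp(-.003,.05,.117),np.pi+CY)
E
```

```text
t 10.65 pos [ 0.4781 -0.1097  0.1195] rpy [ 3.141e+00  2.000e-03 -3.050e+00] F [-0.  -0.2 -2.5] op 0.0088
slide mm [-1.9  0.8 -2.5] rot [-0.     0.002 -0.   ]
```

Emit:
step_arm:
  rows:
    - {"slide": [0, 0, -1.5], "rot": [0, 0, 0], "claw": -1}
    - {"slide": [0, 0, -0.5], "rot": [0, 0, 0], "claw": -1}

```text
t: 10.85
position: [0.4783, -0.1097, 0.1176]
tcp_rot: [3.141, 0.002, -3.05]
force: [0.3, 0.2, -3.0]
opening: 0.0092
```

Emit:
step_arm:
  rows:
    - {"slide": [0, 0, -1], "rot": [0, 0, 0], "claw": -1}
    - {"slide": [0, 0, -0.5], "rot": [0, 0, 0], "claw": -1}

```text
t: 11.05
position: [0.4788, -0.1098, 0.1165]
tcp_rot: [3.142, 0.003, -3.05]
force: [-0.5, 0.8, 3.7]
opening: 0.009
```

Emit:
step_arm:
  rows:
    - {"slide": [0, 0, 0], "rot": [0, 0, 0], "claw": -0.6}
    - {"slide": [0, 0, 0], "rot": [0, 0, 0], "claw": -0.6}
    - {"slide": [0, 0, 0], "rot": [0, 0, 0], "claw": -0.4}
    - {"slide": [0, 0, 0], "rot": [0, 0, 0], "claw": -0.2}
    - {"slide": [0, 0, 0], "rot": [0, 0, 0], "claw": -0.2}

```text
t: 11.55
position: [0.4799, -0.11, 0.1173]
tcp_rot: [-3.141, 0.006, -3.05]
force: [0.7, 0.1, -0.2]
opening: 0.0312
```

```bash
python3 - <<'E'
from h import *
goto(clamp(-.003,.05,.117),np.pi+CY)
c=snap("scene");save(c["frame"],"g1.png",(180,60,300,210),4)
s=snap("wrist");save(s["frame"],"g2.png",None,1.5)
goto(clamp(-.003,.05,.117),np.pi+CY)
E
```

```text
t 11.55 pos [ 0.4799 -0.11    0.1173] rpy [-3.141  0.006 -3.05 ] F [ 0.7  0.1 -0.2] op 0.0312
slide mm [-3.7  1.2 -0.3] rot [ 0.     0.006 -0.   ]
t 11.65 pos [ 0.4798 -0.11    0.1173] rpy [-3.141  0.006 -3.05 ] F [0.1 0.1 0.3] op 0.0339
slide mm [-3.7  1.2 -0.3] rot [ 0.     0.006 -0.   ]
```

View pics/g2.png

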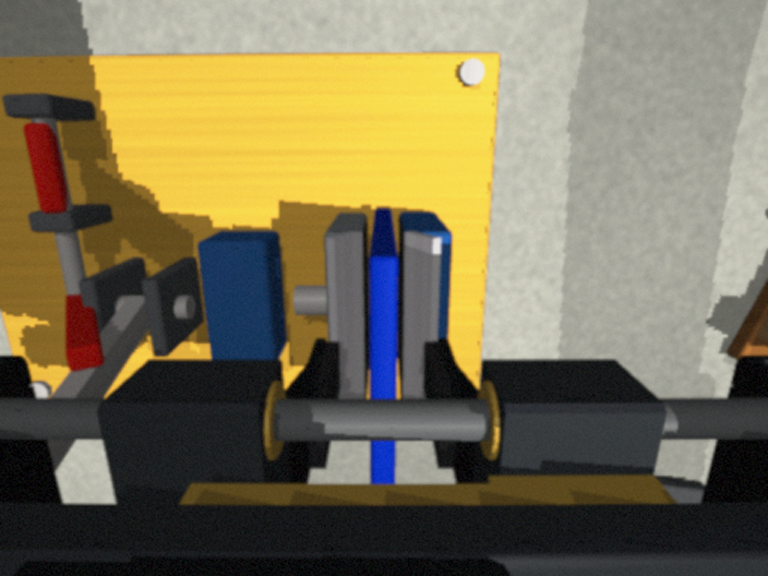

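View pics/g1.png

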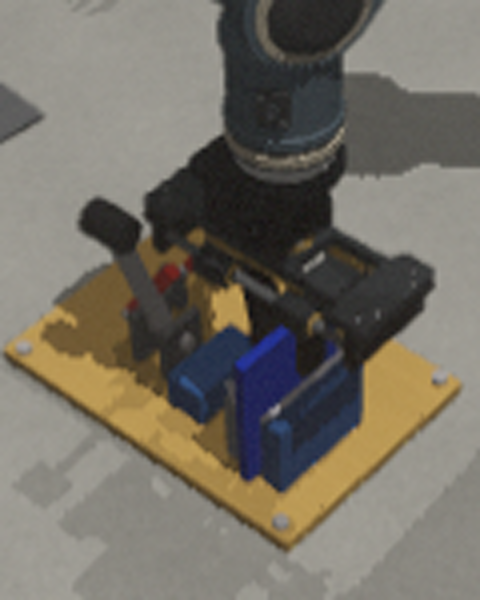

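Emit:
step_arm:
  rows:
    - {"slide": [0, 0, 0], "rot": [0, 0, 0], "claw": -0.2}
    - {"slide": [0, 0, 4], "rot": [0, 0, 0], "claw": -0.2}
    - {"slide": [0, 0, 15], "rot": [0, 0, 0], "claw": -0.2}
    - {"slide": [0, 0, 30], "rot": [0, 0, 0], "claw": -0.2}
    - {"slide": [0, 0, 35], "rot": [0, 0, 0], "claw": -0.6}
    - {"slide": [0, 0, 35], "rot": [0, 0, 0], "claw": -1}
    - {"slide": [0, 0, 20], "rot": [0, 0, 0], "claw": -1}
    - {"slide": [-10, 0, 5], "rot": [0, 0, 0], "claw": -1}
    - {"slide": [-20, 0, 0], "rot": [0, 0, 0], "claw": -1}
    - {"slide": [-15, 0, 0], "rot": [0, 0, 0], "claw": -1}
    - {"slide": [0, 0, 0], "rot": [0, 0, 0], "claw": -1}

```text
t: 12.75
position: [0.4287, -0.1101, 0.266]
tcp_rot: [3.142, 0.001, -3.051]
force: [0.0, 0.5, -0.1]
opening: 0.0005
```

```bash
python3 - <<'E'
from h import *
goto(clamp(-.072,-.033,.25),np.pi+CY)
c=snap("scene");save(c["frame"],"g3.png",(180,60,300,210),4)
s=snap("wrist");save(s["frame"],"g4.png",None,1.5)
print(proj(s,[clamp(-.072,-.0715,.098),clamp(.041,-.075,.179),clamp(-.045,.05,.134)])*1.5)
goto(clamp(-.072,-.033,.25),np.pi+CY)
E
```

```text
t 12.75 pos [ 0.4287 -0.1101  0.266 ] rpy [ 3.142e+00  1.000e-03 -3.051e+00] F [ 0.   0.5 -0.1] op 0.0005
slide mm [-13.7 -87.7 -16. ] rot [-0.     0.001  0.001]
[[206.11393149 235.1195765 ]
 [172.79128119 442.06154572]
 [377.57712876 286.10281367]]
t 12.85 pos [ 0.4306 -0.1099  0.2662] rpy [-3.141e+00  2.000e-03 -3.051e+00] F [-0.2  0.1 -0.6] op 0.0003
slide mm [-15.6 -87.8 -16.2] rot [0.    0.002 0.   ]
```

View pics/g4.png

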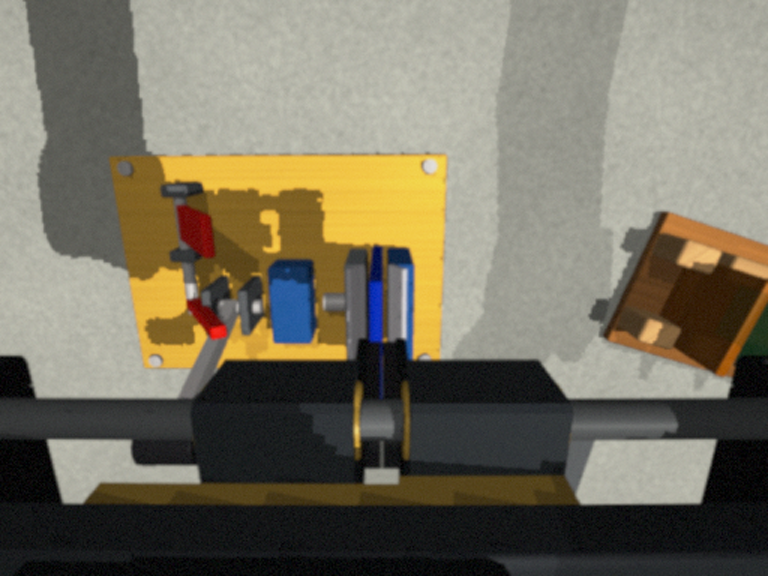

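View pics/g3.png

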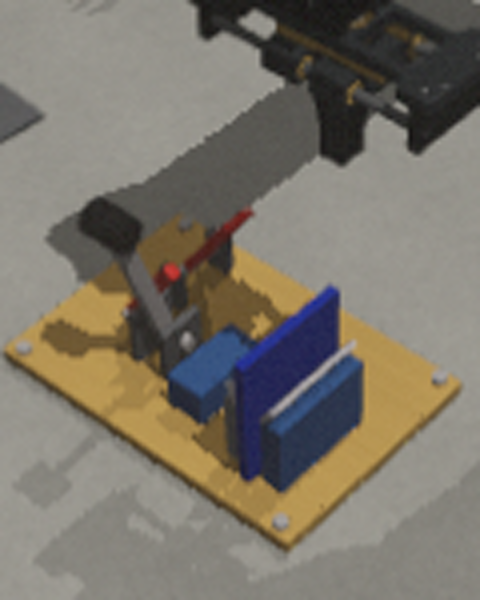

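Emit:
step_arm:
  rows:
    - {"slide": [-4, -15, 0], "rot": [0, 0, 0], "claw": -1}
    - {"slide": [-4, -25, 0], "rot": [0, 0, 0], "claw": -1}
    - {"slide": [-4, -25, 0], "rot": [0, 0, 0], "claw": -1}
    - {"slide": [-3, -17, 0], "rot": [0, 0, 0], "claw": -1}
    - {"slide": [0, -5, -10], "rot": [0, 0, 0], "claw": -1}
    - {"slide": [0, 0, -20], "rot": [0, 0, 0], "claw": -1}
    - {"slide": [0, 0, -20], "rot": [0, 0, 0], "claw": -1}
    - {"slide": [0, 0, -10], "rot": [0, 0, 0], "claw": -1}
    - {"slide": [0, 0, 0], "rot": [0, 0, 0], "claw": -1}

```text
t: 13.75
position: [0.4193, -0.197, 0.199]
tcp_rot: [-3.14, -0.002, -3.044]
force: [-0.4, 0.2, 0.7]
opening: 0.0006
```

```bash
python3 - <<'E'
from h import *
goto(clamp(-.072,-.033,.096),np.pi+CY)
E
```

```text
t 13.75 pos [ 0.4193 -0.197   0.199 ] rpy [-3.140e+00 -2.000e-03 -3.044e+00] F [-0.4  0.2  0.7] op 0.0006
slide mm [  -4.3   -0.8 -103. ] rot [ 0.002 -0.002 -0.006]
```

Emit:
step_arm:
  rows:
    - {"slide": [-4, 0, -20], "rot": [0, 0, -0.006], "claw": -1}
    - {"slide": [0, 0, -25], "rot": [0, 0, 0], "claw": -1}
    - {"slide": [0, 0, -25], "rot": [0, 0, 0], "claw": -1}
    - {"slide": [0, 0, -12], "rot": [0, 0, 0], "claw": -1}
    - {"slide": [0, 0, 0], "rot": [0, 0, 0], "claw": -1}

```text
t: 14.25
position: [0.4195, -0.1955, 0.1161]
tcp_rot: [-3.139, 0.004, -3.046]
force: [0.4, 0.2, 0.1]
opening: 0.0002
```

```bash
python3 - <<'E'
from h import *
goto(clamp(-.072,-.033,.096),np.pi+CY)
c=snap("scene");save(c["frame"],"g5.png",(180,60,300,210),4)
s=snap("wrist");save(s["frame"],"g6.png",None,1.5)
goto(clamp(-.072,-.033,.096),np.pi+CY)
E
```

```text
t 14.25 pos [ 0.4195 -0.1955  0.1161] rpy [-3.139  0.004 -3.046] F [0.4 0.2 0.1] op 0.0002
slide mm [ -4.5  -2.3 -20.1] rot [ 0.003  0.004 -0.005]
t 14.35 pos [ 0.4205 -0.196   0.1175] rpy [-3.137  0.006 -3.046] F [ 0.1  0.3 -0. ] op 0.0008
slide mm [ -5.5  -1.8 -21.5] rot [ 0.003  0.007 -0.005]
```

View pics/g6.png

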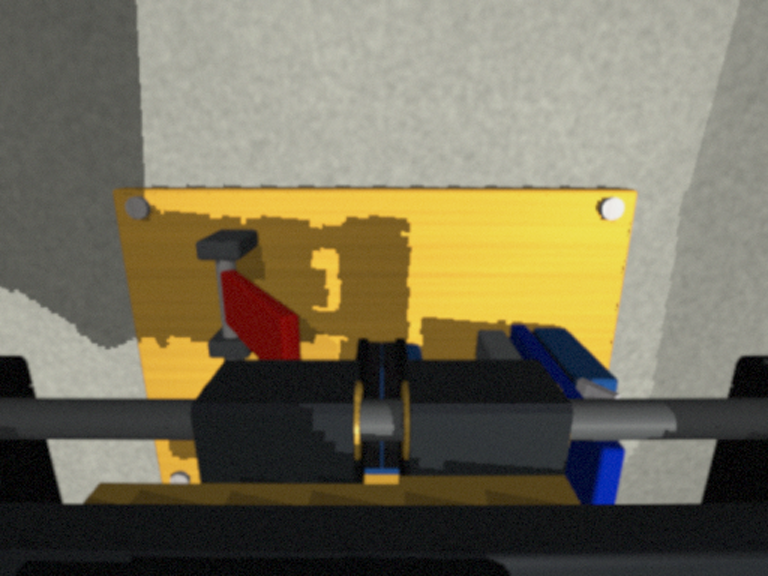

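View pics/g5.png

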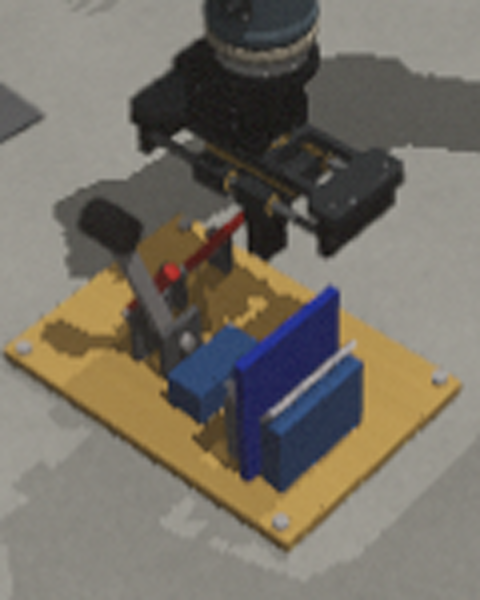

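Emit:
step_arm:
  rows:
    - {"slide": [-5, 0, -8], "rot": [0.003, 0.006, -0.005], "claw": -1}
    - {"slide": [0, 0, -9], "rot": [0, 0, 0], "claw": -1}
    - {"slide": [-1, 0, 0], "rot": [0, 0, 0], "claw": -1}

```text
t: 14.65
position: [0.4161, -0.1963, 0.1016]
tcp_rot: [-3.14, 0.006, -3.05]
force: [-0.5, -0.5, -0.2]
opening: 0.0005
```

```bash
python3 - <<'E'
from h import *
goto(clamp(-.072,-.135,.100),np.pi+CY)
E
```

```text
t 14.65 pos [ 0.4161 -0.1963  0.1016] rpy [-3.14   0.006 -3.05 ] F [-0.5 -0.5 -0.2] op 0.0005
slide mm [   8.2 -103.    -1.6] rot [ 0.001  0.006 -0.   ]
```

Now push the tab toward the clamp's −y.

Emit:
step_arm:
  rows:
    - {"slide": [0, -6, 0], "rot": [0, 0.003, 0], "claw": -1}
    - {"slide": [1, -8, 0], "rot": [0, 0, 0], "claw": -1}
    - {"slide": [1, -10, 0], "rot": [0, 0, 0], "claw": -1}
    - {"slide": [1, -10, 0], "rot": [0, 0, 0], "claw": -1}
    - {"slide": [1, -10, 0], "rot": [0, 0, 0], "claw": -1}
    - {"slide": [1, -10, 0], "rot": [0, 0, 0], "claw": -1}

```text
t: 15.25
position: [0.4222, -0.2535, 0.1027]
tcp_rot: [3.142, 0.004, -3.049]
force: [-0.5, 0.7, 2.2]
opening: 0.0006
```

```bash
python3 - <<'E'
from h import *
goto(clamp(-.072,-.135,.100),np.pi+CY)
E
```

```text
t 15.25 pos [ 0.4222 -0.2535  0.1027] rpy [ 3.142  0.004 -3.049] F [-0.5  0.7  2.2] op 0.0006
slide mm [  2.1 -45.8  -2.7] rot [-0.     0.004 -0.002]
```

Emit:
step_arm:
  rows:
    - {"slide": [0, -10, -1], "rot": [0, 0.003, 0], "claw": -1}
    - {"slide": [0, -10, -1], "rot": [0, 0, 0], "claw": -1}
    - {"slide": [1, -10, 0], "rot": [0, 0, 0], "claw": -1}
    - {"slide": [0, -9, 0], "rot": [0, 0, 0], "claw": -1}
    - {"slide": [0, -4, 0], "rot": [0, 0, 0], "claw": -1}

```text
t: 15.75
position: [0.4227, -0.302, 0.0998]
tcp_rot: [-3.141, -0.0, -3.051]
force: [-1.1, 2.1, -0.6]
opening: 0.0
```

```bash
python3 - <<'E'
from h import *
goto(clamp(-.072,-.135,.100),np.pi+CY)
c=snap("scene");save(c["frame"],"g7.png",(180,60,300,210),4)
s=snap("wrist");save(s["frame"],"g8.png",None,1.5)
goto(clamp(-.072,-.135,.100),np.pi+CY)
E
```

```text
t 15.75 pos [ 0.4227 -0.302   0.0998] rpy [-3.141 -0.    -3.051] F [-1.1  2.1 -0.6] op 0.0
slide mm [1.6 2.6 0.2] rot [ 0.    -0.     0.001]
t 15.85 pos [ 0.4227 -0.3019  0.1   ] rpy [-3.141  0.    -3.051] F [-0.  -0.3 -0.6] op 0.0007
slide mm [1.5 2.5 0. ] rot [0.001 0.    0.001]
```

View pics/g8.png

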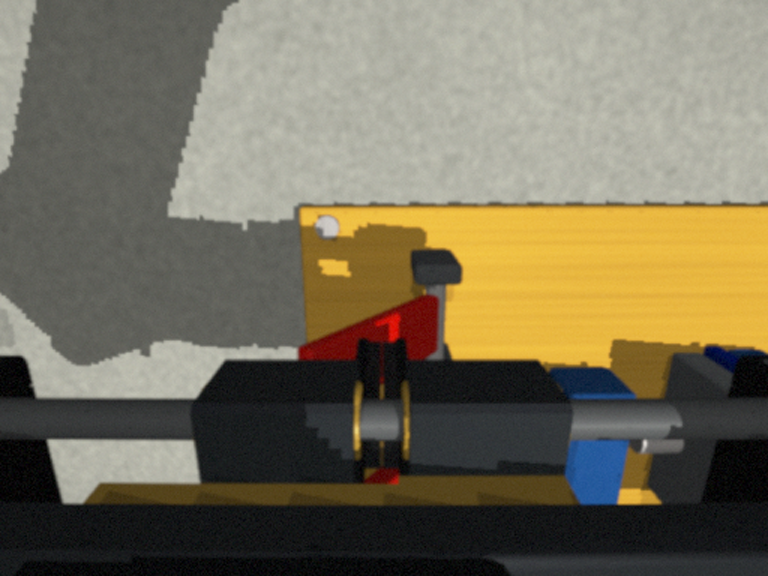

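View pics/g7.png

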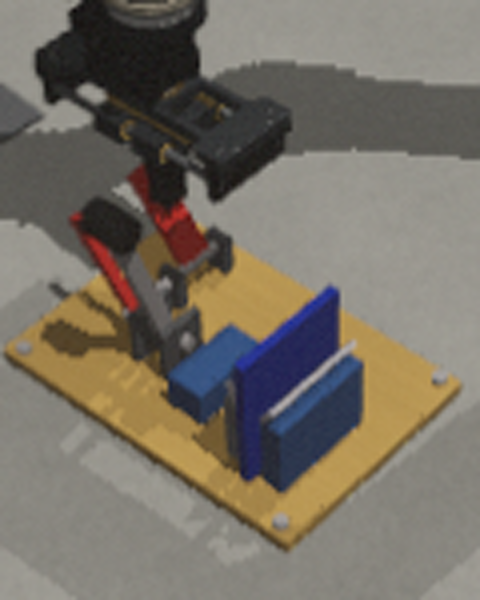

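Emit:
step_arm:
  rows:
    - {"slide": [0, 2, 15], "rot": [0, 0, 0], "claw": -1}
    - {"slide": [0, 0, 35], "rot": [0, 0, 0], "claw": -1}
    - {"slide": [0, 0, 40], "rot": [0, 0, 0], "claw": 1}
    - {"slide": [0, 0, 40], "rot": [0, 0, 0], "claw": 1}
    - {"slide": [0, 0, 30], "rot": [0, 0, 0], "claw": 1}
    - {"slide": [15, 10, 10], "rot": [0, 0, 0], "claw": 1}
    - {"slide": [25, 15, 0], "rot": [0, 0, 0], "claw": 1}
    - {"slide": [25, 15, 0], "rot": [0, 0, 0], "claw": 1}
    - {"slide": [25, 15, 0], "rot": [0, 0, 0], "claw": 1}
    - {"slide": [10, 10, 0], "rot": [0, 0, 0], "claw": 1}
    - {"slide": [0, 0, 0], "rot": [0, 0, 0], "claw": 1}

```text
t: 16.95
position: [0.5224, -0.232, 0.2784]
tcp_rot: [-3.138, 0.003, -3.052]
force: [0.0, 0.1, -0.3]
opening: 0.0646
```

```bash
python3 - <<'E'
from h import *
goto(clamp(.041,-.075,.171),np.pi+CY)
s=snap("wrist");save(s["frame"],"h1.png",None,1.5)
c=snap("scene");save(c["frame"],"h2.png",(180,60,300,210),4)
print(proj(s,[clamp(.041,-.075,.179),clamp(.041,-.093,.179),clamp(.041,-.057,.179)])*1.5)
print(proj(c,[clamp(.041,-.075,.179)]),(proj(c,[clamp(.041,-.075,.179)])-[180,60])*4)
goto(clamp(.041,-.075,.171),np.pi+CY)
E
```

```text
t 16.95 pos [ 0.5224 -0.232   0.2784] rpy [-3.138e+00  3.000e-03 -3.052e+00] F [ 0.   0.1 -0.3] op 0.0646
slide mm [   9.     2.7 -107.4] rot [0.003 0.003 0.001]
[[386.32781435 309.60602823]
 [355.38565908 309.6018903 ]
 [417.28406753 309.60678045]]
[[206.75831051 114.96810611]] [[107.03324203 219.87242442]]
t 17.05 pos [ 0.5206 -0.2341  0.2786] rpy [-3.137e+00  2.000e-03 -3.056e+00] F [ 0.2 -0.4 -0.8] op 0.0725
slide mm [  10.8    4.8 -107.6] rot [0.004 0.002 0.005]
```

View pics/h1.png

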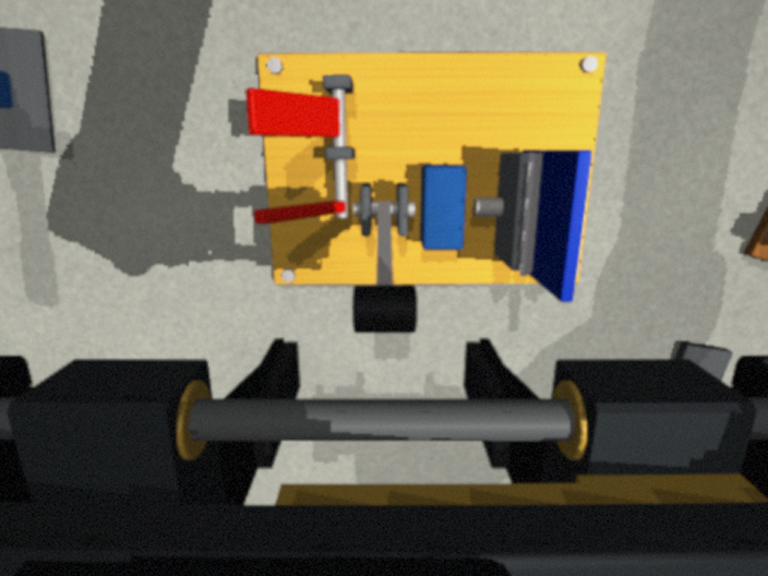

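View pics/h2.png

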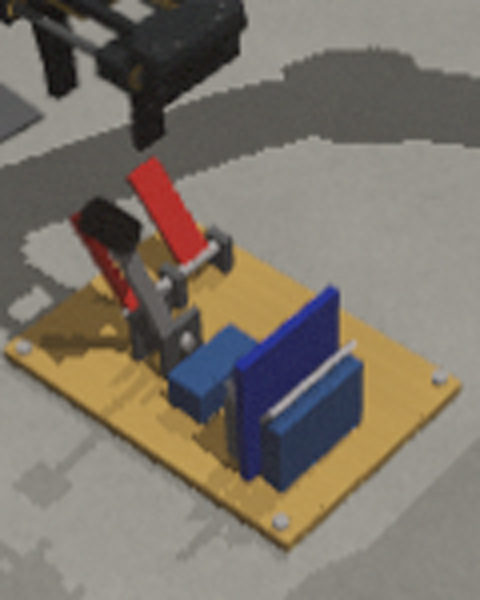

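Emit:
step_arm:
  rows:
    - {"slide": [8, 3, -15], "rot": [0.003, 0.002, 0.003], "claw": 1}
    - {"slide": [2, 2, -25], "rot": [0, 0, 0], "claw": 1}
    - {"slide": [0, 0, -25], "rot": [0, 0, 0], "claw": 1}
    - {"slide": [0, 0, -20], "rot": [0, 0, 0], "claw": 1}
    - {"slide": [0, 0, -8], "rot": [0, 0, 0], "claw": 1}
    - {"slide": [0, 0, 0], "rot": [0, 0, 0], "claw": 1}

```text
t: 17.65
position: [0.5252, -0.2345, 0.1793]
tcp_rot: [-3.14, -0.002, -3.064]
force: [0.5, -0.4, -0.3]
opening: 0.0873
```

```bash
python3 - <<'E'
from h import *
goto(clamp(.041,-.075,.171),np.pi+CY)
s=snap("wrist");save(s["frame"],"h3.png",None,1.5)
goto(clamp(.041,-.075,.171),np.pi+CY)
E
```

```text
t 17.65 pos [ 0.5252 -0.2345  0.1793] rpy [-3.140e+00 -2.000e-03 -3.064e+00] F [ 0.5 -0.4 -0.3] op 0.0873
slide mm [ 6.1  5.2 -8.3] rot [ 0.002 -0.002  0.013]
t 17.7 pos [ 0.5254 -0.2347  0.1799] rpy [-3.140e+00 -2.000e-03 -3.064e+00] F [-0.5 -0.2 -0.3] op 0.087
slide mm [ 5.9  5.4 -8.9] rot [ 0.002 -0.001  0.013]
```

View pics/h3.png

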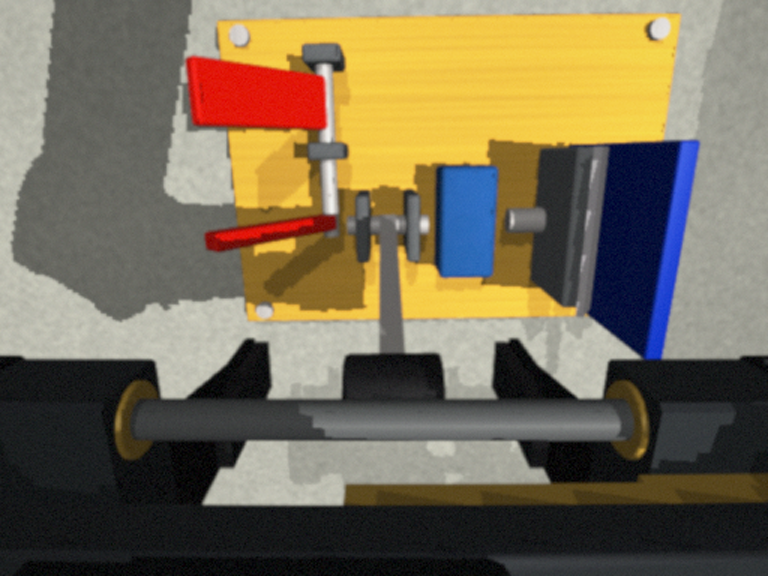

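Emit:
step_arm:
  rows:
    - {"slide": [3, 3, -5], "rot": [0, 0, 0.013], "claw": 1}
    - {"slide": [3, 3, -4], "rot": [0, 0, 0], "claw": 0.5}
    - {"slide": [0, 0, 0], "rot": [0, 0, 0], "claw": 0}
  force: 25

```text
t: 18.0
position: [0.5333, -0.2293, 0.1725]
tcp_rot: [-3.138, 0.003, -3.05]
force: [0.1, 0.4, -1.0]
opening: 0.0781
```

```bash
python3 - <<'E'
from h import *
goto(clamp(.041,-.075,.171),np.pi+CY)
E
```

```text
t 18.0 pos [ 0.5333 -0.2293  0.1725] rpy [-3.138e+00  3.000e-03 -3.050e+00] F [ 0.1  0.4 -1. ] op 0.0781
slide mm [-1.9 -0.1 -1.5] rot [ 0.003  0.003 -0.   ]
```

Emit:
step_arm:
  rows:
    - {"slide": [-2, 0, -1], "rot": [0, 0, 0], "claw": -1}
    - {"slide": [0, 0, 0], "rot": [0, 0, 0], "claw": -1}
    - {"slide": [0, 0, 0], "rot": [0, 0, 0], "claw": -1}
    - {"slide": [0, 0, 0], "rot": [0, 0, 0], "claw": -1}
    - {"slide": [0, 0, 0], "rot": [0, 0, 0], "claw": -1}
    - {"slide": [0, 0, 0], "rot": [0, 0, 0], "claw": -1}
    - {"slide": [0, 0, 0], "rot": [0, 0, 0], "claw": -1}
    - {"slide": [0, 0, 0], "rot": [0, 0, 0], "claw": -1}
  force: 35

```text
t: 18.8
position: [0.532, -0.2298, 0.1729]
tcp_rot: [-3.137, 0.006, -3.05]
force: [-0.3, -0.7, -0.9]
opening: 0.0356
```

```bash
python3 - <<'E'
from h import *
goto(clamp(.041,-.075,.171),np.pi+CY)
for th in np.linspace(.3,-.45,11): print(((clamp(.14*np.sin(th),-.075,.045+.14*np.cos(th)-.008))*1000).round(1))
s=snap("wrist");save(s["frame"],"h4.png",None,1.5)
E
```

```text
t 18.8 pos [ 0.532  -0.2298  0.1729] rpy [-3.137  0.006 -3.05 ] F [-0.3 -0.7 -0.9] op 0.0356
slide mm [-0.7  0.5 -1.9] rot [ 0.004  0.006 -0.   ]
[ 531.7 -229.3  170.7]
[ 521.6 -230.2  173.5]
[ 511.4 -231.2  175.4]
[ 501.  -232.1  176.6]
[ 490.5 -233.1  177. ]
[ 480.1 -234.   176.6]
[ 469.7 -235.   175.4]
[ 459.4 -235.9  173.5]
[ 449.3 -236.8  170.7]
[ 439.5 -237.7  167.3]
[ 429.9 -238.6  163.1]
```

View pics/h4.png

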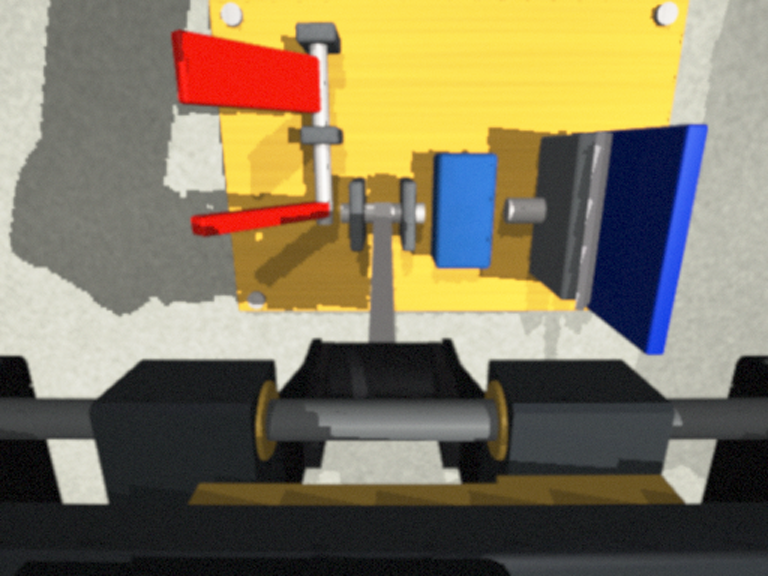

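Emit:
step_arm:
  rows:
    - {"slide": [-8, -1, 2], "rot": [0, 0, 0], "claw": -1}
    - {"slide": [-12, -1, 2], "rot": [0, 0, 0], "claw": -1}
    - {"slide": [-12, -1, 1], "rot": [0, 0, 0], "claw": -1}
    - {"slide": [-12, -1, 0.5], "rot": [0, 0, 0], "claw": -1}

```text
t: 19.25
position: [0.4981, -0.233, 0.1796]
tcp_rot: [-3.129, 0.029, -3.047]
force: [7.6, -1.8, -7.3]
opening: 0.036
```

```bash
python3 - <<'E'
from h import *
goto(clamp(-.061,-.075,.163),np.pi+CY)
E
```

```text
t 19.25 pos [ 0.4981 -0.233   0.1796] rpy [-3.129  0.029 -3.047] F [ 7.6 -1.8 -7.3] op 0.036
slide mm [-68.3  -5.6 -16.6] rot [ 0.01   0.03  -0.003]
```

Emit:
step_arm:
  rows:
    - {"slide": [-13, -1, -2], "rot": [0.005, 0.012, 0], "claw": -1}
    - {"slide": [-13, -1, -1], "rot": [0.004, 0.012, 0], "claw": -1}
    - {"slide": [-13, -1, -2], "rot": [0, 0.012, 0], "claw": -1}

```text
t: 19.55
position: [0.4705, -0.2357, 0.1789]
tcp_rot: [-3.133, 0.023, -3.046]
force: [9.2, -0.2, -4.5]
opening: 0.0357
```

```bash
python3 - <<'E'
from h import *
goto(clamp(-.061,-.075,.163),np.pi+CY)
E
```

```text
t 19.55 pos [ 0.4705 -0.2357  0.1789] rpy [-3.133  0.023 -3.046] F [ 9.2 -0.2 -4.5] op 0.0357
slide mm [-40.7  -2.9 -15.9] rot [ 0.006  0.024 -0.005]
```

Emit:
step_arm:
  rows:
    - {"slide": [-14, -1, -5], "rot": [0.003, 0.015, -0.002], "claw": -1}
    - {"slide": [-14, -1, -4], "rot": [0.003, 0.012, -0.002], "claw": -1}
    - {"slide": [-14, -1, -5], "rot": [0, 0.01, 0], "claw": -1}

```text
t: 19.85
position: [0.4443, -0.2382, 0.1727]
tcp_rot: [-3.134, 0.024, -3.046]
force: [9.4, 2.8, 2.5]
opening: 0.0357
```

```bash
python3 - <<'E'
from h import *
goto(clamp(-.061,-.075,.163),np.pi+CY)
E
```

```text
t 19.85 pos [ 0.4443 -0.2382  0.1727] rpy [-3.134  0.024 -3.046] F [9.4 2.8 2.5] op 0.0357
slide mm [-14.5  -0.4  -9.7] rot [ 0.006  0.024 -0.004]
```

Emit:
step_arm:
  rows:
    - {"slide": [-13, -1, -7], "rot": [0.003, 0.012, -0.002], "claw": -1}
    - {"slide": [-12, 0, -6], "rot": [0.003, 0.012, 0], "claw": -1}
    - {"slide": [-11, 0, -5], "rot": [0, 0.01, 0], "claw": -1}

```text
t: 20.15
position: [0.4264, -0.2399, 0.165]
tcp_rot: [-3.131, 0.033, -3.045]
force: [12.9, 1.0, -0.9]
opening: 0.0358
```

```bash
python3 - <<'E'
from h import *
goto(clamp(-.061,-.075,.163),np.pi+CY)
M=T(); g=M[:3,3]-M[:3,2]*.008; d=R.from_euler('z',-CY).as_matrix()[:2,:2]@(g[:2]-CO); print("lever",.3-np.arctan2(d[0],g[2]-.045),np.hypot(d[0],g[2]-.045))
E
```

```text
t 20.15 pos [ 0.4264 -0.2399  0.165 ] rpy [-3.131  0.033 -3.045] F [12.9  1.  -0.9] op 0.0358
slide mm [ 3.4  1.3 -2. ] rot [ 0.007  0.033 -0.005]
lever 0.7682734879436683 0.1434785485801225
```

Emit:
step_arm:
  rows:
    - {"slide": [-12, 0, -3], "rot": [0, 0.01, 0], "claw": -1}

```text
t: 20.25
position: [0.4236, -0.2401, 0.1641]
tcp_rot: [-3.125, 0.043, -3.044]
force: [27.9, -2.2, -28.2]
opening: 0.0358
```

```bash
python3 - <<'E'
from h import *
def lv():
    M=T(); g=M[:3,3]-M[:3,2]*.008; d=R.from_euler('z',-CY).as_matrix()[:2,:2]@(g[:2]-CO); print("lever",.3-np.arctan2(d[0],g[2]-.045))
lv();goto(clamp(-.061,-.075,.163),np.pi+CY)
s=snap("wrist");save(s["frame"],"i1.png",None,1.5)
c=snap("scene");save(c["frame"],"i2.png",(180,60,300,210),4)
for i in range(6): snap("top")
lv();goto(clamp(-.061,-.075,.163),np.pi+CY)
c=snap("scene");save(c["frame"],"i3.png",None,1.5)
E
```

```text
lever 0.7894885245685399
t 20.25 pos [ 0.4236 -0.2401  0.1641] rpy [-3.125  0.043 -3.044] F [ 27.9  -2.2 -28.2] op 0.0358
slide mm [ 6.2  1.5 -1.1] rot [ 0.013  0.044 -0.006]
lever 0.7899553727125389
t 20.65 pos [ 0.4235 -0.2401  0.1639] rpy [-3.125  0.041 -3.044] F [ 21.5  -1.2 -13.9] op 0.0354
slide mm [ 6.2  1.5 -0.9] rot [ 0.013  0.042 -0.007]
```

View pics/i1.png

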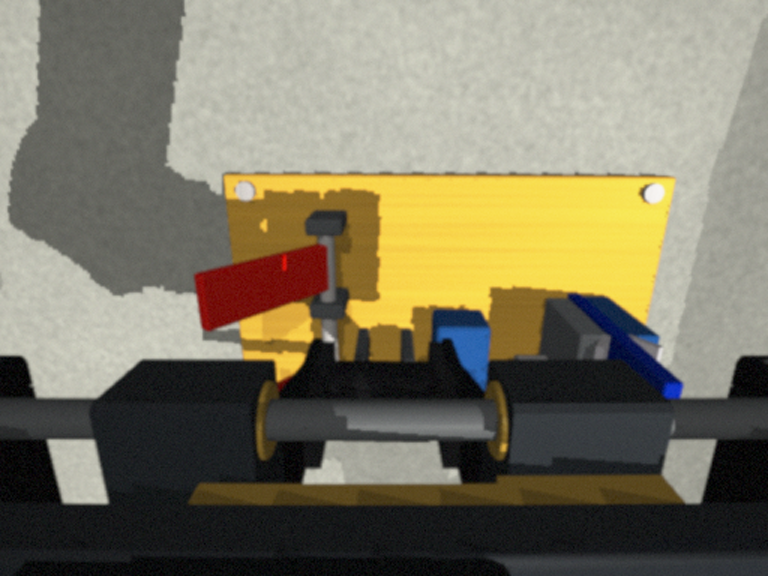

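View pics/i2.png

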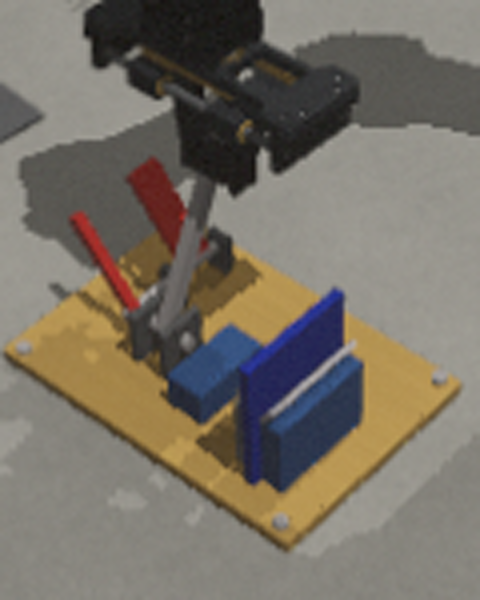

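View pics/i3.png

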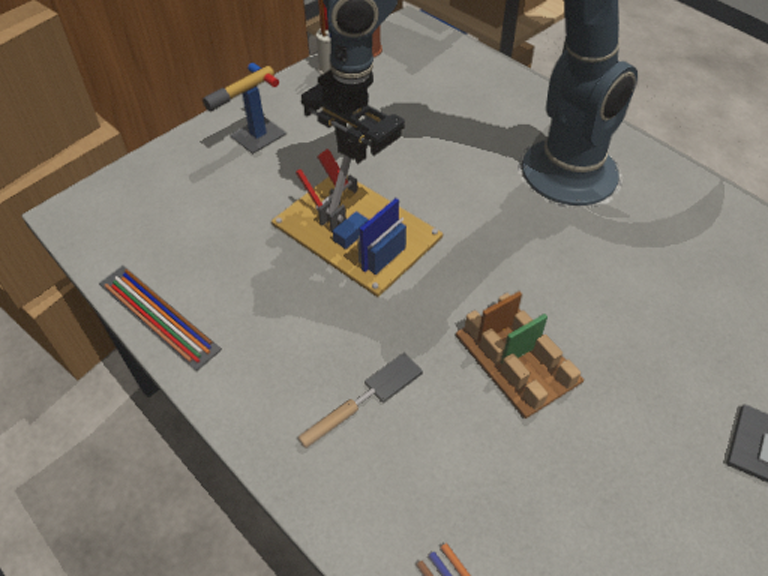

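```bash
python3 - <<'E'
from h import *
goto(clamp(-.061,-.075,.163),np.pi+CY)
print(bot.close_job())
E
```

```text
t 20.7 pos [ 0.4235 -0.2401  0.1639] rpy [-3.125  0.041 -3.044] F [ 20.1  -1.9 -14.2] op 0.0356
slide mm [ 6.3  1.5 -0.9] rot [ 0.013  0.042 -0.007]
the job is handed in; nothing more can be done
None
```

I lifted the blue plate out of the rack, set it down gently between the clamp jaws and let go. I then flipped the red catch over and pulled the lever to its stop. The job was handed in at about 20.7 s with the gripper still holding the knob; no verdict was reported.

**Last checks**
- **Lever:** the gripper position put it at about 0.79 rad. That is slightly past the stated 0.75 stop, which I put down to calibration error, the tool's slight tilt and the arm pressing on the stop. The opening was 35.6 mm on the 36 mm knob, with about 25 N on the wrist.
- **Plate and catch:** the pictures show the plate upright on the gap floor, pressed between the jaws and clear of the fingers, with the catch fully flipped. I did not measure the jaw force on the plate or the exact catch angle.
- **Other objects:** in the last scene picture the amber plate, green plate and paddle look unmoved.

**Disagreement:** the scene camera placed the clamp about 7 mm away from where the top and wrist cameras did. I used the top and wrist values, and the wrist pictures of the jaw gap, the catch tab and the knob matched them.

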